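Mount the master roller on its arbor in the runout fixture

ROBOT

A 6-joint arm with a two-finger parallel gripper is mounted at the origin on a cart in front of the work surface, level with it; the furniture and walls round the work are solid. World frame = base frame: x ahead of the robot, y to its left, z up, the work surface at z = 0. Lengths are in m, angles in degrees, forces in N, time in s.
With the tool pointing down it reaches from about 0.225 to 0.725 m from the base axis. Payload 3.1 kg.
Tool frame: the origin (TCP) lies at the very end of the fingers, on their centre line; the grasp point (between the pads) lies 19 mm behind it; z points along the fingers, y is the direction in which the jaws open and shut (so a half turn about z gives the same grasp; the last joint's range is limited). The gripper opens to 85 mm and grips with 20 to 120 N. Pads are 22 mm wide; open, the fingers measure 114 mm over their backs; the gripper's body (76 mm by 85 mm) begins 54 mm behind the grasp point. The pads swing forward as they close: fully open they stand 13 mm farther back than shut.
Start: joints at [63.151, 2.75, 5.684, 92.934, 0, 82.678], TCP at [0.175, 0.495, 0.231] pointing down, gripper open.
Joint ranges: [-166.93, 166.93], [-56.73, 111.36], [-69.38, 81.34], [-121.58, 131.49], [-85.45, 84.26], [-180, 180]. Speed limits (degrees/s): [159.86, 159.86, 180, 180, 180, 180].

INTERFACE

Orientations are given as [roll, pitch, yaw] about the fixed x, y, z axes, in that order (R = Rz(yaw) Ry(pitch) Rx(roll)).
In Python, from cell import env gives the robot as it stands.
- The arm moves only by the tool step_arm, never from a script. Its argument "rows" is a list of rows, each an object of numbers: "x", "y", "z": the shift along the tool's x, y, z in cm; "roll": the turn about the tool's z in degrees; "jaw": the finger opening in cm, from 0 to 8.54. A call has 1 to 8 rows; each row shifts and turns the pose as measured when the row begins, along the tool's axes as they then stand; what a row does not reach is not made up. A row lasts 1/12 s, in which the tool goes at most 41.7 mm and 7.16 degrees, less where a joint would pass 70% of its speed; a pose out of reach is approached as far as the arm can. A call is refused whole if a number of a shift passes 4.17 or a number of a turn 7.16, either way. A call with a gripper value outside its range is refused whole. The fingers move at their own pace and stop on an object; "grip_force" is the grip in N (left out, the last holds). Time passes only in rows, so rows that do not move let the fingers close. It gives the time, the measured TCP pose, the force and the opening at its end, in the units of the state.
- env.observe(): the state, without advancing time (a new reading comes with each control period).
- env.camera(name): name is "scene" or "top" or "wrist"; returns a dict with "color" (480x640x3 uint8, red, green, blue), "fx", "fy", "cx", "cy" (pixels), "view" (4x4, takes a point from world to camera coordinates); the wrist camera has in their place "T_tool_cam" (4x4, takes a point from camera to tool coordinates, whose origin is the TCP and whose axes are the flange's). Camera axes: x right, y down, z forward; pixel columns grow to the right and rows downward; lengths in m; the calibration is good to about 2 mm. A picture is of the moment at which its call begins: read the wrist's pose just before it. There is no depth.
- env.close_job(): hands the job in, once; it reports no verdict.
The state is a dict: "t": time; "q": joint angles; "qd": joint speeds; "joint_efforts": joint torques, N m; "ee_pos": TCP position; "ee_rot": TCP orientation; "wrist_force": force on the tool from outside, world axes, zero at the start; "torque": the same for the moment, N m; "finger_gap": opening from 0.0 (shut) to 1.0 (fully open).
Only numpy, scipy, OpenCV 4.12 (cv2) and the standard library are available. Lean on these libraries where they do the work, as an engineer would, in place of code of your own. Each camera call takes 0.05 s, during which the arm holds its last target. There are 200 camera calls.

TASK

Set the steel master roller gently into the V saddle of the runout fixture, between the two bored stands. Then thread the blue-handled arbor through the entry stand (the one with the red-knobbed keeper), the roller and the far stand until its collar is fully home against the entry stand, let go of it, and slide the keeper fully across so that its fork locks behind the collar. Leave the brown vial and the plug gauge where they are.

Things in the scene. Friction and masses are not known exactly. Their poses are not given: they have to be found in the camera images.
- fixture: runout fixture, fixed: dark base plate 110 x 150 x 14 mm, two grey stands. Origin: centre of the base's underside, on the worktop; z up; y is the way the arbor goes in; the keeper waits on the +x side (mostly away from the robot). Both bores lie on the line x = 0, z = 85 mm along y. Entry stand y -63 to -45, far stand y 45 to 63, each 56 wide (x), top at z = 110; through bores 19 mm in diameter.
- fixture_axis (a point): point on the bore axis midway between the stands (fixture frame 0, 0, 85 mm): the roller's centre when it lies in the V saddle. Axes as the fixture's. The saddle: two 6 mm thick ribs at y = -19 and 19 with 45 degree faces, highest z = 77 at x = +-29; it brings the roller's bore onto the bore axis by itself. Free gap between the stands 90 mm.
- entry_bore (a point): centre of the entry bore's mouth, on the outer face of the entry stand (fixture frame 0, -63, 85 mm); axes as the fixture's. The grey guide block of the keeper stands outside this face at fixture x 25 to 125, y -108 to -72, top z = 55 mm.
- far_bore (a point): centre of the far bore at the outer face of the far stand (fixture frame 0, 63, 85 mm); axes as the fixture's.
- roller: bright steel master roller, a tube of 50 mm outer diameter, 56 mm long, through bore 22.6 mm, about 0.35 kg. Origin: its centre; y is its axis (level at the start; either end may lead). It starts lying in the V of the cradle roller_block, its origin 60 mm above the worktop.
- roller_block: storage cradle, fixed: wooden board 44 x 56 x 8 mm with a grey V block on it (40 mm long in y, 53 mm wide in x, 45 mm tall) in which the roller lies along y, standing out 8 mm at either end. Origin: centre of its underside.
- arbor: steel arbor with blue handle, 216 mm long, about 0.3 kg. Origin: on its axis at the collar's seating face; y points to the nose. Along y (mm): shaft 16 thick 0 to 126, nose tapering to 4.4 at 140; collar 34 thick -8 to 0; neck 12 thick -20 to -8; blue handle 22 thick -76 to -20. Home: origin at the entry bore's mouth. Starts level in two V ribs, axis 42 mm up, handle overhanging.
- arbor_handle (a point): middle of the blue handle, on the axis (arbor y = -48 mm); axes as the arbor's.
- arbor_tip (a point): tip of the arbor's nose (arbor y = 140 mm); axes as the arbor's. It stands 14 mm out of the far stand when the arbor is home.
- arbor_rest: wooden board 64 x 130 x 8 mm, fixed, with two grey V ribs at its y = -44 and 44 mm, 8 mm thick, up to 49 mm tall, that carry the arbor's shaft. Origin: centre of its underside; the arbor lies along its y, the collar about 60 mm to -y of the board's centre.
- keeper (a joint): slide of the keeper, m: 0 = open (fork clear of the arbor's path), 0.036 = fully shut; it moves to fixture -x as it grows, with about 2 N of friction, and stays where it is left. Shut, its 6 mm thick fork straddles the arbor's neck just behind the collar; it only passes if the collar is within 3 mm of the stand.
- keeper_knob (a point): grip point of the keeper's red upright knob, 16 mm in diameter, z 84 to 114 mm; the point lies on its axis at z = 100. In the fixture frame it lies at x = 86 mm minus the joint value, y = -98 mm; axes as the fixture's.
- vial: brown glass vial with a black cap, 24 mm wide, 54 mm tall, loose bystander standing upright. Origin: centre of its underside.
- plug_gauge: double-ended plug gauge, 92 mm long and 17 mm thick, loose bystander lying flat. Origin: centre of its underside.
There are look-alikes about, which are no part of the job. What is shaped like the roller but green or orange is not meant.

How it is judged (in metres and radians):
On the way, in this order (a step that is already met when the one before it is completed fails the run):
1. the roller lies in the fixture's V saddle between the stands, let go (x of roller in the frame of fixture between -0.004 and 0.004 m and z of roller in the frame of fixture between 0.08 and 0.089 m and y of roller in the frame of fixture between -0.02 and 0.02 m and angle between the y axis of roller and the y axis of fixture, either way round below 0.09 rad and contact force between the fingers and roller below 0.5 N), for 0.2 s.
2. the arbor's nose has passed the entry bore and the roller and bridges the gap to the far stand (x of arbor_tip in the frame of fixture between -0.005 and 0.005 m and z of arbor_tip in the frame of fixture between 0.078 and 0.091 m and y of arbor_tip in the frame of fixture between 0.03 and 0.12 m).
3. the arbor is fully home: through both bores, collar at the entry stand (x of arbor_tip in the frame of fixture between -0.005 and 0.005 m and z of arbor_tip in the frame of fixture between 0.078 and 0.091 m and x of arbor in the frame of fixture between -0.004 and 0.004 m and z of arbor in the frame of fixture between 0.079 and 0.09 m and y of arbor in the frame of fixture between -0.067 and -0.058 m and angle between the y axis of arbor and the y axis of fixture, either way round below 0.05 rad), for 0.2 s.
4. the keeper is slid across behind the collar (all of step 3 and value of joint keeper above 0.032 m), for 0.2 s.
At the end, for the whole second after the job is handed in: Roller in the saddle within 4 mm (5 mm down) and 0.09 rad of the bore axis, between the stands; arbor through both bores, coaxial within 0.05 rad and about 5 mm, collar within 4 mm of the entry stand; keeper at least 32 of 36 mm across; arbor and roller at rest (all of step 4 and x of roller in the frame of fixture between -0.004 and 0.004 m and z of roller in the frame of fixture between 0.08 and 0.089 m and y of roller in the frame of fixture between -0.02 and 0.02 m and angle between the y axis of roller and the y axis of fixture, either way round below 0.09 rad and linear speed of each of arbor, roller below 0.02 m/s); the robot touches nothing.
It fails at once if the vial is moved more than 30 mm (distance of vial from where it was at the start of the episode above 0.03 m).
It fails at once if the plug gauge is moved more than 30 mm (distance of plug_gauge from where it was at the start of the episode above 0.03 m).
It fails at once if the roller is dropped or slammed into the saddle (over 0.4 m/s close above it) (x of roller in the frame of fixture between -0.02 and 0.02 m and y of roller in the frame of fixture between -0.03 and 0.03 m and z of roller in the frame of fixture between 0.06 and 0.12 m and linear speed of roller above 0.4 m/s).
It also fails if it takes over 67 s, if anything falls off the work surface, if the arm or the gripper's body presses on something with over 40 N, if the wrist force passes 120 N, or if a joint passes its speed limit or range.

## Working session

There is one attempt and no reset: what is moved stays moved. The work goes in short steps, Python scripts to look and compute and a tool call to move; the robot and the scene stay as the last step left them, time stands still between calls to the robot, and variables do not carry over. Pictures are saved under pics/ and viewed, about 8 in all and at most 12, crops included, and the job is handed in when it is done.

Besides the shell and the picture viewer there is one more tool, called after "Emit:" by a JSON object that holds its "op" and its "data", one argument or row to a line. step_arm: Moves the arm, as the interface text tells. Its arguments: {"type":"object","properties":{"rows":{"type":"array"},"grip_force":{"type":"number"}},"required":["rows"]}

```bash
ls; mkdir -p pics; python3 - <<'E'
from cell import env
import cv2
s=env.observe(); print(s)
for n in("scene","top"):
    c=env.camera(n); cv2.imwrite(f"pics/{n}0.png",c["color"][:,:,::-1]); print(n,c["fx"],c["fy"],c["cx"],c["cy"]); print(c["view"].round(4).tolist())
E
```

```text
pics
{'t': 0.0, 'q': array([ 6.31522749e+01,  2.79440472e+00,  5.59167260e+00,  9.29330744e+01,
       -1.23925524e-03,  8.26780603e+01]), 'qd': array([ 0.02893707,  0.09525722, -0.01061957, -0.02814812,  0.12933507,
        0.059753  ]), 'joint_efforts': array([ 2.60241177e-04, -3.38772655e+01,  3.20021260e+01,  1.99299515e-02,
       -1.13569290e-04, -3.35353121e-06]), 'ee_pos': array([0.17520927, 0.49425667, 0.23010395]), 'ee_rot': array([-1.79865143e+02, -1.60786242e-02,  1.60474197e+02]), 'wrist_force': array([-0.11306598,  0.42973774, -0.01785807]), 'torque': array([ 0.00618414, -0.01657181, -0.05603387]), 'finger_gap': 0.9970505420472565}
scene 525.6614192593687 525.6614192593687 319.93507435906514 236.09108897003327
[[0.921, -0.3893, 0.0125, -0.4663], [-0.2765, -0.676, -0.683, 0.2704], [0.2744, 0.6256, -0.7303, 1.1035], [0.0, 0.0, 0.0, 1.0]]
top 487.83541736500797 487.83541736500797 328.97781424380275 244.1138874972339
[[-0.0235, -0.9994, -0.0251, 0.1337], [-0.9822, 0.0277, -0.1858, 0.5416], [0.1864, 0.0203, -0.9823, 1.0415], [0.0, 0.0, 0.0, 1.0]]
```

View pics/scene0.png

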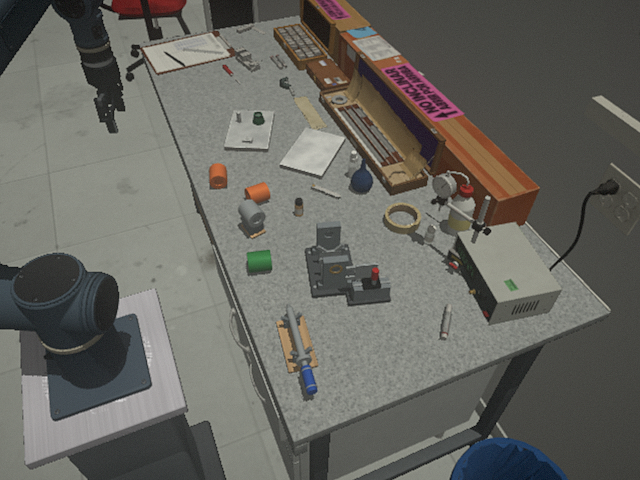

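View pics/top0.png

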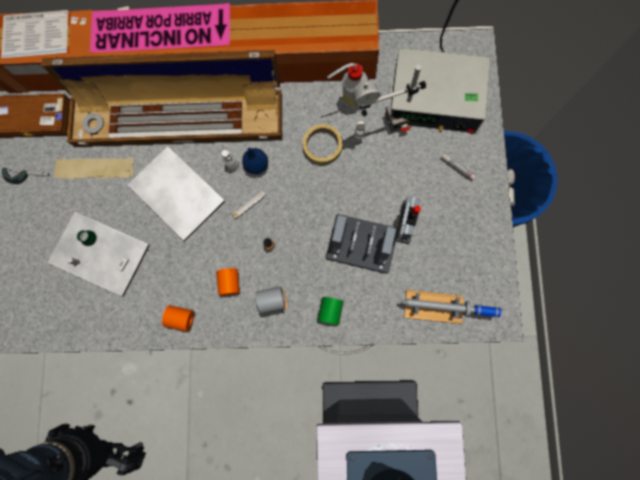

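The grey roller sits in its cradle at top (270,301) / scene (251,213). Its look-alikes are green at (330,311) and orange at (228,281) and (178,318). The fixture is at top (361,243) with the red keeper knob at (417,209). The arbor is at top (450,306), nose to the left. The vial is at (268,244). I'll treat both pen-like items, at (249,205) and (458,167), as keep-outs.

```bash
cat >h.py <<'E'
import numpy as np, cv2
from cell import env
from scipy.spatial.transform import Rotation as R
def pose(s=None):
    s=s or env.observe(); T=np.eye(4); T[:3,:3]=R.from_euler('xyz',s["ee_rot"],degrees=True).as_matrix(); T[:3,3]=s["ee_pos"]; return T
def cam(name,fn=None):
    P=pose(); c=env.camera(name)
    K=np.array([[c["fx"],0,c["cx"]],[0,c["fy"],c["cy"]],[0,0,1]])
    V=np.linalg.inv(P@c["T_tool_cam"]) if name=="wrist" else c["view"]
    if fn: cv2.imwrite(fn,c["color"][:,:,::-1]); np.savez(fn[:-4]+".npz",K=K,V=V,P=P)
    return c["color"],K,V
def load(fn): d=np.load(fn); return d["K"],d["V"]
def ray(K,V,uv):
    C=np.linalg.inv(V); d=C[:3,:3]@np.linalg.solve(K,[uv[0],uv[1],1]); return C[:3,3],d/np.linalg.norm(d)
def atz(K,V,uv,z): o,d=ray(K,V,uv); return o+d*(z-o[2])/d[2]
def tri(obs):
    A=np.zeros((3,3));b=np.zeros(3)
    for K,V,uv in obs:
        o,d=ray(K,V,uv);M=np.eye(3)-np.outer(d,d);A+=M;b+=M@o
    return np.linalg.solve(A,b)
def proj(K,V,p): q=K@(V[:3,:3]@np.array(p)+V[:3,3]); return q[:2]/q[2]
def to(p,yaw=None):
    "tool-frame shift in cm to put TCP at world p, and roll in deg to world yaw (mod 180)"
    T=pose(); d=T[:3,:3].T@(np.array(p)-T[:3,3])*100
    r=None
    if yaw is not None:
        cur=np.degrees(np.arctan2(T[1,0],T[0,0])); r=-((yaw-cur+90)%180-90)
    return d.round(2),r
E
python3 - <<'E'
from h import *
_,Kt,Vt=cam("top","pics/t.png");_,Ks,Vs=cam("scene","pics/s.png")
for n,t,s,z in [("roller",(270,298),(251,210),.07),("knobtop",(417,209),(376,267),.114),("fixt",(361,243),(333,270),.05),("handleend",(500,312),(312,390),.042),("tip",(400,304),(288,308),.042),("vial",(268,242),(299,200),.054),("gauge?",(249,205),(326,190),.01),("other",(458,167),(446,322),.01)]:
    print(n,atz(Kt,Vt,t,z).round(3),tri([(Kt,Vt,t),(Ks,Vs,s)]).round(3))
c=env.camera("wrist");print(c["T_tool_cam"].round(4).tolist(),c["fx"],c["cx"],c["cy"])
E
```

```text
roller [0.426 0.25  0.07 ] [0.424 0.25  0.073]
knobtop [ 0.604 -0.071  0.114] [ 0.604 -0.07   0.122]
fixt [0.546 0.048 0.05 ] [0.557 0.045 0.004]
handleend [ 0.385 -0.251  0.042] [ 0.385 -0.248  0.05 ]
tip [ 0.408 -0.033  0.042] [ 0.411 -0.036  0.029]
vial [0.553 0.257 0.054] [0.554 0.256 0.056]
gauge? [0.653 0.308 0.01 ] [0.653 0.307 0.015]
other [ 0.731 -0.192  0.01 ] [ 0.732 -0.192  0.008]
[[0.0001, -0.9451, -0.3268, 0.0847], [1.0, 0.0004, -0.0009, -0.0008], [0.001, -0.3268, 0.9451, -0.1421], [0.0, 0.0, 0.0, 1.0]] 405.3717912115243 319.5783587186561 239.37171547638613
```

Emit:
{"op": "step_arm", "data": {
  "rows": [
    {"x":-3.5,"y":-1.6},
    {"x":-3.5,"y":-1.6},
    {"x":-3.5,"y":-1.6},
    {"x":-3.5,"y":-1.6},
    {"x":-3.5,"y":-1.6},
    {"x":-3.5,"y":-1.6},
    {"x":-3.5,"y":-1.6},
    {"x":-3.5,"y":-1.6}
  ]
}}

```text
validation failed for argument at $.ro...
```

Emit:
{"op": "step_arm", "data": {
  "rows": [
    {"x":-3.5,"y":-1.6},
    {"roll":7},
    {"roll":7},
    {"roll":7},
    {"roll":7},
    {"roll":7},
    {"roll":7},
    {"roll":7}
  ]
}}

```text
validation failed for argument at $.ro...
```

Emit:
{"op": "step_arm", "data": {
  "rows": [
    {"roll":7},
    {"roll":7},
    {"roll":7},
    {}
  ]
}}

```text
validation failed for argument at $.ro...
```

```bash
python3 - <<'E'
from h import *
print(env.observe()["t"],pose()[:3,3].round(4),env.observe()["ee_rot"],env.observe()["q"].round(1))
cam("wrist","pics/w1.png"); print(to([.425,.25,.22],90))
E
```

```text
0.25 [0.1753 0.4945 0.2307] [-1.79930862e+02 -9.45832381e-03  1.60473992e+02] [63.2  2.8  5.6 92.9  0.  82.7]
(array([-31.7 , -14.71,   1.1 ]), np.float64(70.47379429619164))
```

View pics/w1.png

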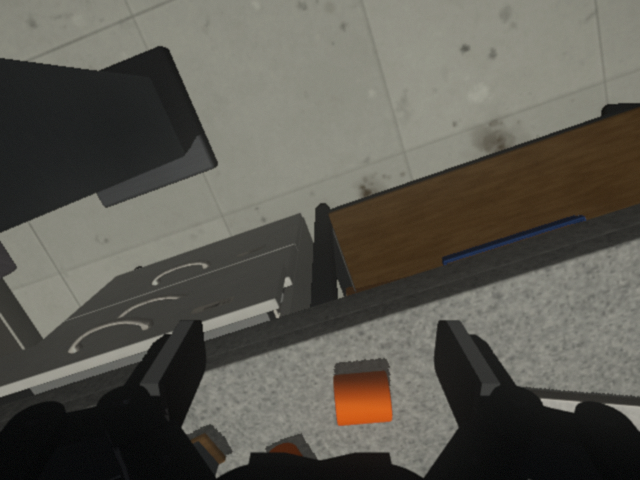

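The call was refused and the arm has not moved; this picture shows only the start view, with an orange decoy at (362,398). I'll try a row with every field given.

Emit:
{"op": "step_arm", "data": {
  "rows": [
    {"x":-3.5,"y":-1.6,"z":0,"roll":0,"jaw":8.5}
  ]
}}

```text
t: 0.38
ee_pos: [0.1999, 0.4707, 0.2303]
ee_rot: [180.0, -0.2, 160.9]
wrist_force: [1.3, -0.9, -0.7]
finger_gap: 0.995
```

Emit:
{"op": "step_arm", "data": {
  "rows": [
    {"x":-3.5,"y":-1.6,"z":0,"roll":0,"jaw":8.5},
    {"x":-3.5,"y":-1.6,"z":0,"roll":0,"jaw":8.5},
    {"x":-3.5,"y":-1.6,"z":0,"roll":0,"jaw":8.5},
    {"x":-3.5,"y":-1.6,"z":0,"roll":0,"jaw":8.5},
    {"x":-3.5,"y":-1.6,"z":0,"roll":0,"jaw":8.5},
    {"x":-3.5,"y":-1.6,"z":0,"roll":0,"jaw":8.5},
    {"x":-3.5,"y":-1.6,"z":0,"roll":0,"jaw":8.5},
    {"x":-3.5,"y":-1.6,"z":0,"roll":0,"jaw":8.5}
  ]
}}

```text
t: 1.05
ee_pos: [0.4293, 0.2514, 0.2291]
ee_rot: [179.8, -0.1, 161.6]
wrist_force: [0.4, 0.7, -0.2]
finger_gap: 0.997
```

Emit:
{"op": "step_arm", "data": {
  "rows": [
    {"x":0,"y":0,"z":0,"roll":7,"jaw":8.5},
    {"x":0,"y":0,"z":0,"roll":7,"jaw":8.5},
    {"x":0,"y":0,"z":0,"roll":7,"jaw":8.5},
    {"x":0,"y":0,"z":0,"roll":7,"jaw":8.5},
    {"x":0,"y":0,"z":0,"roll":7,"jaw":8.5},
    {"x":0,"y":0,"z":0,"roll":7,"jaw":8.5},
    {"x":0,"y":0,"z":0,"roll":7,"jaw":8.5},
    {"x":0,"y":0,"z":0,"roll":7,"jaw":8.5}
  ]
}}

```text
t: 1.72
ee_pos: [0.4369, 0.2416, 0.2273]
ee_rot: [-180.0, 0.0, 104.1]
wrist_force: [-0.4, -1.3, -0.4]
finger_gap: 0.997
```

Emit:
{"op": "step_arm", "data": {
  "rows": [
    {"x":0,"y":0,"z":0,"roll":7,"jaw":8.5},
    {"x":0,"y":0,"z":0,"roll":7,"jaw":8.5},
    {"x":0,"y":0,"z":0,"roll":0,"jaw":8.5}
  ]
}}

```text
t: 1.97
ee_pos: [0.4368, 0.2414, 0.227]
ee_rot: [-180.0, 0.0, 89.6]
wrist_force: [0.4, -0.4, -0.3]
finger_gap: 0.995
```

```bash
python3 - <<'E'
from h import *
print(env.observe()["t"],pose()[:3,3].round(4),env.observe()["ee_rot"],env.observe()["q"].round(1))
cam("wrist","pics/w2.png"); print(to([.425,.25,.22],90))
E
```

```text
1.9667 [0.4368 0.2414 0.227 ] [-1.79952458e+02  2.74309395e-02  8.96091358e+01] [ 21.2  -1.1   1.3  92.5  -0.  111.6]
(array([ 0.86, -1.18,  0.7 ]), np.float64(-0.14917106579025585))
```

View pics/w2.png

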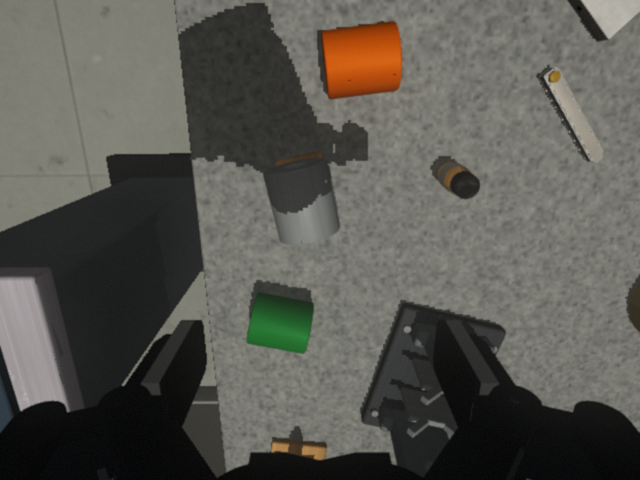

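This wrist picture shows the grey roller in its cradle, silhouette (265..338, 165..242). The wooden board peeks out at (300,157). The green decoy is at (280,322), the vial at (460,182), the gauge at (572,115) and the fixture at lower right. The only bright steel tube is the one at (303,203). I'll work out positions from two views.

```bash
python3 - <<'E'
from h import *
K,V=load("pics/w2.npz");Kt,Vt=load("pics/t.npz");Ks,Vs=load("pics/s.npz")
for z in(.06,.085):
  print(z,[atz(K,V,p,z).round(4).tolist() for p in[(297,172),(309,237),(303,203)]])
print("tri",tri([(K,V,(303,203)),(Kt,Vt,(270,299)),(Ks,Vs,(251,211))]).round(4), tri([(K,V,(303,203)),(Kt,Vt,(270,299))]).round(4))
for nm in("vial",): print(tri([(K,V,(464,184)),(Kt,Vt,(268,242))]).round(3))
# predicted silhouette of roller for hypothesis, top crop saved enlarged
im=cv2.imread("pics/w2.png")[140:260,240:370]; im=cv2.resize(im,None,fx=4,fy=4,interpolation=cv2.INTER_CUBIC)
im=cv2.convertScaleAbs(im,alpha=1.8,beta=10); tp=cv2.resize(cv2.imread("pics/s.png")[190:250,225:285],(480,480),interpolation=cv2.INTER_CUBIC)
cv2.imwrite("pics/c1.png",cv2.resize(np.hstack([im[:480,:400],tp]),(800,436)))
print(proj(K,V,[.4368,.2414,.227]))
E
```

```text
0.06 [[0.419, 0.2723, 0.06], [0.4274, 0.2198, 0.06], [0.4231, 0.248, 0.06]]
0.085 [[0.4205, 0.2766, 0.085], [0.4281, 0.2284, 0.085], [0.4242, 0.2542, 0.085]]
tri [0.4234 0.2503 0.0695] [0.4239 0.2502 0.0692]
[0.555 0.258 0.04 ]
[320.93534711 320.85801235]
```

View pics/c1.png

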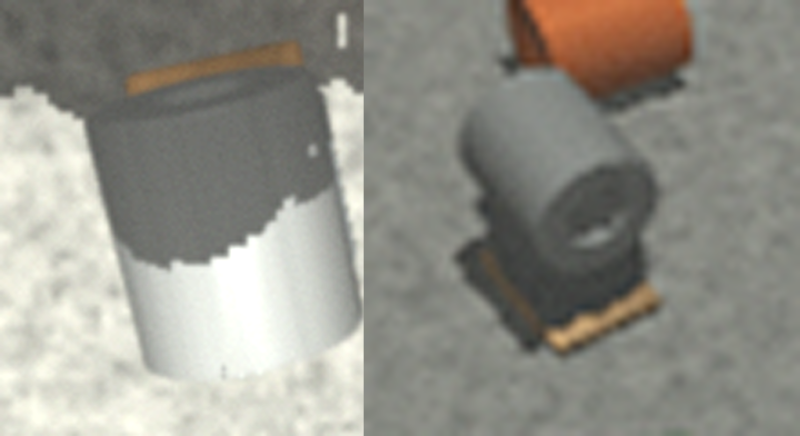

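The crop confirms the bright steel tube on the wooden board with a V block below it; the visible bore end faces the camera. The far end face centre is at about (298,167) and the near rim top at about (309,242).

```bash
python3 - <<'E'
from h import *
from scipy.optimize import least_squares
K,V=load("pics/w2.npz")
S=[((264.2,174.4),(280.4,240.4)),((328.5,163.4),(339,225.3))]
def sil(c,th,h):  # convex hull of both rims
    a=np.array([-np.sin(th),np.cos(th),0]);b=np.array([np.cos(th),np.sin(th),0])
    t=np.linspace(0,2*np.pi,120)
    return [np.array([proj(K,V,c+s*.028*a+.025*(np.cos(k)*b+np.sin(k)*np.array([0,0,1]))) for k in t]) for s in(-1,1)]
obs=np.array([(264.2,174.4),(272.3,207.4),(280.4,240.4),(328.5,163.4),(333.7,194),(339,225.3),(300.5,244),(296,158.7)],np.float32)
def f(p):
    h=cv2.convexHull(np.vstack(sil(np.array([p[0],p[1],p[2]]),p[3],0)).astype(np.float32))
    return [cv2.pointPolygonTest(h,tuple(map(float,o)),True) for o in obs]+[(p[2]-.06)*1000]
r=least_squares(f,[.4235,.249,.06,.15],diff_step=1e-3)
print(r.x,np.degrees(r.x[3]),np.round(r.fun,1))
E
```

```text
[0.42272676 0.2514532  0.05969058 0.17072468] 9.781803367047676 [ 0.2  0.8  0.7  0.5  0.5  0.5 -0.4  0.  -0.3]
```

```bash
python3 - <<'E'
from h import *
print(to([.4225,.251,.10],99.6))
E
```

```text
(array([ 0.96, -1.42, 12.7 ]), np.float64(-9.74917106579025))
```

Emit:
{"op": "step_arm", "data": {
  "rows": [
    {"x":0.5,"y":-0.7,"z":2,"roll":0,"jaw":8.5},
    {"x":0.5,"y":-0.7,"z":2.5,"roll":0,"jaw":8.5},
    {"x":0,"y":0,"z":2.5,"roll":-5,"jaw":8.5},
    {"x":0,"y":0,"z":2.5,"roll":-5,"jaw":8.5},
    {"x":0,"y":0,"z":2,"roll":0,"jaw":8.5},
    {"x":0,"y":0,"z":1.2,"roll":0,"jaw":8.5},
    {"x":0,"y":0,"z":0,"roll":0,"jaw":8.5}
  ]
}}

```text
t: 2.6
ee_pos: [0.4243, 0.2527, 0.0975]
ee_rot: [179.6, -0.1, 101.8]
wrist_force: [-0.3, 0.5, -0.1]
finger_gap: 0.995
```

```bash
python3 - <<'E'
from h import *
print(env.observe()["t"],pose()[:3,3].round(4),env.observe()["ee_rot"])
cam("wrist","pics/w3.png"); print(to([.4225,.251,.049],99.6))
im=cv2.imread("pics/w3.png"); cv2.imwrite("pics/c2.png",im[180:480])
E
```

```text
2.6 [0.4243 0.2527 0.0975] [ 1.79644379e+02 -6.20489951e-02  1.01755645e+02]
(array([-0.15, -0.29,  4.96]), np.float64(2.1270529412746413))
```

View pics/c2.png

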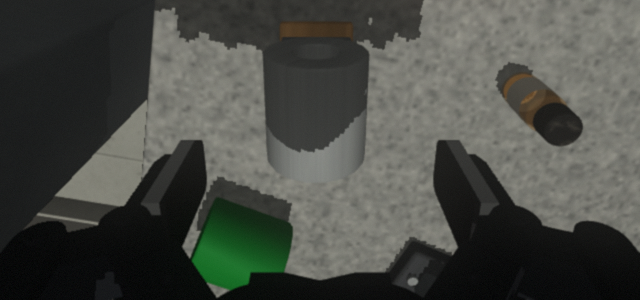

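Close view: the roller silhouette runs (264..368, 40..180) in the crop, with its axis nearly vertical at x≈317. Yaw is good and I need about 2 mm in −y. Descending.

Emit:
{"op": "step_arm", "data": {
  "rows": [
    {"x":-0.1,"y":-0.2,"z":1.5,"roll":0,"jaw":8.5},
    {"x":0,"y":0,"z":1.5,"roll":0,"jaw":8.5},
    {"x":0,"y":0,"z":1.0,"roll":0,"jaw":8.5},
    {"x":0,"y":0,"z":0.6,"roll":0,"jaw":8.5},
    {"x":0,"y":0,"z":0.3,"roll":0,"jaw":8.5},
    {"x":0,"y":0,"z":0,"roll":0,"jaw":8.5}
  ]
}}

```text
t: 3.15
ee_pos: [0.4282, 0.2537, 0.0549]
ee_rot: [178.9, -0.2, 102.1]
wrist_force: [0.4, 0.6, -0.7]
finger_gap: 0.999
```

```bash
python3 - <<'E'
from h import *
print(env.observe()["t"],pose()[:3,3].round(4),env.observe()["ee_rot"],env.observe()["wrist_force"])
print(to([.4225,.251,.049],101))
E
```

```text
3.15 [0.4282 0.2537 0.0549] [178.93690704  -0.19174109 102.14632077] [ 0.35468541  0.57598257 -0.69059165]
(array([-0.14, -0.63,  0.58]), np.float64(1.1463207711474297))
```

Emit:
{"op": "step_arm", "data": {
  "rows": [
    {"x":-0.1,"y":-0.5,"z":0.3,"roll":0,"jaw":8.5},
    {"x":0,"y":0,"z":0.2,"roll":0,"jaw":8.5},
    {"x":0,"y":0,"z":0,"roll":0,"jaw":8.5}
  ]
}}

```text
t: 3.4
ee_pos: [0.4248, 0.2522, 0.0517]
ee_rot: [178.7, -0.2, 102.2]
wrist_force: [-0.4, -0.7, -0.2]
finger_gap: 0.991
```

```bash
python3 - <<'E'
from h import *
print(pose()[:3,3].round(4),env.observe()["ee_rot"],env.observe()["wrist_force"])
print(to([.423,.251,.049],101))
E
```

```text
[0.4248 0.2522 0.0517] [178.73154277  -0.2301335  102.18192572] [-0.4395939  -0.71939205 -0.23178548]
(array([-0.08, -0.21,  0.26]), np.float64(1.1819257213517886))
```

Small correction, then close gently.

Emit:
{"op": "step_arm", "data": {
  "rows": [
    {"x":0,"y":-0.2,"z":0.25,"roll":0,"jaw":8.5},
    {"x":0,"y":0,"z":0,"roll":0,"jaw":5.6},
    {"x":0,"y":0,"z":0,"roll":0,"jaw":5.6},
    {"x":0,"y":0,"z":0,"roll":0,"jaw":4.5},
    {"x":0,"y":0,"z":0,"roll":0,"jaw":4.5},
    {"x":0,"y":0,"z":0,"roll":0,"jaw":4.5},
    {"x":0,"y":0,"z":0,"roll":0,"jaw":4.5},
    {"x":0,"y":0,"z":0,"roll":0,"jaw":4.5}
  ],
  "grip_force": 60
}}

```text
t: 4.07
ee_pos: [0.423, 0.252, 0.0507]
ee_rot: [178.6, -0.3, 102.2]
wrist_force: [-0.6, 0.0, 0.7]
finger_gap: 0.568
```

```bash
python3 - <<'E'
from h import *
print(pose()[:3,3].round(4),env.observe()["ee_rot"],env.observe()["wrist_force"],env.observe()["finger_gap"]*8.54)
E
```

```text
[0.423  0.252  0.0507] [178.64574871  -0.25941004 102.19778933] [-0.61304901  0.02693954  0.65200573] 4.848211094776404
```

Emit:
{"op": "step_arm", "data": {
  "rows": [
    {"x":0,"y":0,"z":0,"roll":0,"jaw":4.5},
    {"x":0,"y":0,"z":-1,"roll":0,"jaw":4.5},
    {"x":0,"y":0,"z":-1.5,"roll":0,"jaw":4.5},
    {"x":0,"y":0,"z":-2,"roll":0,"jaw":4.5},
    {"x":0,"y":0,"z":-2.5,"roll":0,"jaw":4.5},
    {"x":0,"y":0,"z":-2.5,"roll":0,"jaw":4.5},
    {"x":0,"y":0,"z":-2.5,"roll":0,"jaw":4.5},
    {"x":0,"y":0,"z":-2.5,"roll":0,"jaw":4.5}
  ],
  "grip_force": 80
}}

```text
t: 4.73
ee_pos: [0.4111, 0.2467, 0.1883]
ee_rot: [-179.7, 0.1, 102.2]
wrist_force: [0.4, 0.4, -3.6]
finger_gap: 0.559
```

Emit:
{"op": "step_arm", "data": {
  "rows": [
    {"x":0,"y":0,"z":0,"roll":0,"jaw":4.5},
    {"x":0,"y":0,"z":0,"roll":0,"jaw":4.5}
  ]
}}

```text
t: 4.9
ee_pos: [0.4138, 0.2478, 0.194]
ee_rot: [179.8, -0.0, 102.2]
wrist_force: [-0.1, -0.2, -4.2]
finger_gap: 0.567
```

```bash
python3 - <<'E'
from h import *
print(pose()[:3,3].round(4),env.observe()["ee_rot"],env.observe()["wrist_force"],env.observe()["finger_gap"]*8.54)
cam("wrist","pics/w4.png");_,K,V=cam("top","pics/t4.png")
im=cv2.imread("pics/w4.png"); tt=cv2.imread("pics/t4.png")[190:340,230:510]
o=np.zeros((600,800,3),np.uint8); o[:240,:320]=cv2.resize(im,(320,240)); o[:240,320:]=im[40:280,80:560]; o[240:]=cv2.resize(tt,(672,360),interpolation=cv2.INTER_CUBIC)[:, :1] if 0 else np.pad(cv2.resize(tt,(672,360),interpolation=cv2.INTER_CUBIC),((0,0),(0,128),(0,0)))
cv2.imwrite("pics/c3.png",o)
E
```

```text
[0.4138 0.2478 0.194 ] [ 1.79792147e+02 -1.20226960e-02  1.02209174e+02] [-0.05139831 -0.21589446 -4.16675157] 4.840230533097399
```

View pics/c3.png

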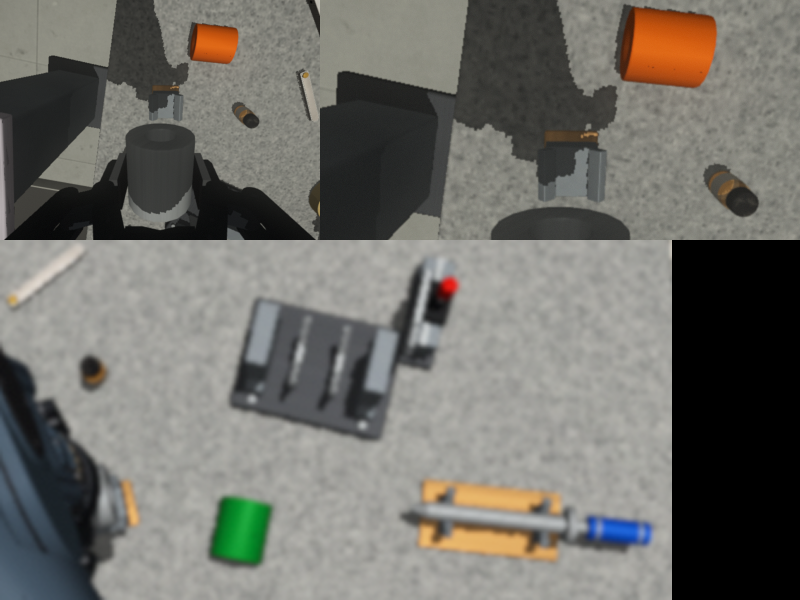

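The roller is lifted (4.2 N, cradle empty below it at crop (575,165)), and its axis looks straight between the jaws. The top crop shows the fixture base corners at (257,298), (233,405) and (380,438), the stand tops at (262,335) and (380,362), the knob at (449,285), and the arbor tip at (404,517) to handle end at (651,535). Next I'll fit both poses.

```bash
cat > fx.py <<'E'
from h import *
from scipy.optimize import least_squares
def F(p,q): c,s=np.cos(p[2]),np.sin(p[2]); return [p[0]+c*q[0]-s*q[1],p[1]+s*q[0]+c*q[1],q[2]]
def fit(obs,p0):
    f=lambda p:np.concatenate([(proj(K,V,F(p,np.array(q)/1000))-uv)*k for K,V,uv,q,k in obs])
    r=least_squares(f,p0,loss='soft_l1'); return r.x,f(r.x).reshape(-1,2).round(1).tolist()
E
python3 - <<'E'
from fx import *
K,V=load("pics/t4.npz"); u=lambda x,y:np.array([230+x/2.4,190+(y-240)/2.4])
o=[((257,298),(55,75,14)),((233,405),(-55,75,14)),((380,438),(-55,-75,14)),((262,335),(0,54,110)),((380,362),(0,-54,110)),((449,285),(86,-98,114))]
x,r=fit([(K,V,u(*a),b,1) for a,b in o],[.55,.05,-.15]); print(x,np.degrees(x[2]),r)
a=[((404,517),(0,140,42)),((651,535),(0,-76,42)),((571,524),(0,-4,45)),((588,527),(0,-20,42))]
y,r=fit([(K,V,u(*a),b,1) for a,b in a],[.4,-.17,-.1]); print(y,np.degrees(y[2]),r)
print(F(x,(0,0,.085)))
E
```

```text
[ 0.55108201  0.04373186 -0.26696146] -15.295765003778966 [[-0.8, -0.3], [-2.1, 0.1], [0.2, 1.7], [0.1, -0.2], [0.5, 0.3], [0.9, -1.6]]
[ 0.39283308 -0.17617883 -0.09170454] -5.254283164142961 [[3.2, -0.3], [-0.7, -1.2], [-0.2, 1.1], [-0.2, 0.4]]
[np.float64(0.5510820138275535), np.float64(0.04373186067449265), 0.085]
```

Emit:
{"op": "step_arm", "data": {
  "rows": [
    {"x":-3.4,"y":0.9,"z":-0.3,"roll":0,"jaw":4.5},
    {"x":-3.4,"y":0.9,"z":-0.3,"roll":0,"jaw":4.5},
    {"x":-3.4,"y":0.9,"z":-0.3,"roll":0,"jaw":4.5},
    {"x":-3.4,"y":0.9,"z":-0.3,"roll":0,"jaw":4.5},
    {"x":-3.4,"y":0.9,"z":-0.3,"roll":0,"jaw":4.5},
    {"x":-3.4,"y":0.9,"z":-0.3,"roll":0,"jaw":4.5},
    {"x":-3.4,"y":0.9,"z":-0.3,"roll":0,"jaw":4.5},
    {"x":-3.4,"y":0.9,"z":-0.3,"roll":0,"jaw":4.5}
  ]
}}

```text
t: 5.67
ee_pos: [0.5354, -0.0049, 0.1954]
ee_rot: [-178.4, -0.6, 103.2]
wrist_force: [0.2, 0.6, -3.5]
finger_gap: 0.555
```

Emit:
{"op": "step_arm", "data": {
  "rows": [
    {"x":0,"y":0,"z":0,"roll":6.5,"jaw":4.5},
    {"x":0,"y":0,"z":0,"roll":6.5,"jaw":4.5},
    {"x":0,"y":0,"z":0,"roll":6.5,"jaw":4.5},
    {"x":0,"y":0,"z":0,"roll":6.5,"jaw":4.5},
    {"x":0,"y":0,"z":0,"roll":0,"jaw":4.5},
    {"x":0,"y":0,"z":0,"roll":0,"jaw":4.5}
  ]
}}

```text
t: 6.17
ee_pos: [0.5323, -0.0151, 0.1779]
ee_rot: [-176.9, 0.6, 75.4]
wrist_force: [-0.5, 0.0, -2.8]
finger_gap: 0.556
```

```bash
python3 - <<'E'
from h import *
print(pose()[:3,3].round(4),env.observe()["ee_rot"],env.observe()["t"],env.observe()["finger_gap"]*8.54)
cam("wrist","pics/w5.png")
E
```

```text
[ 0.5323 -0.0151  0.1779] [-176.93715486    0.59315505   75.38025412] 6.1667 4.74718867997143
```

View pics/w5.png

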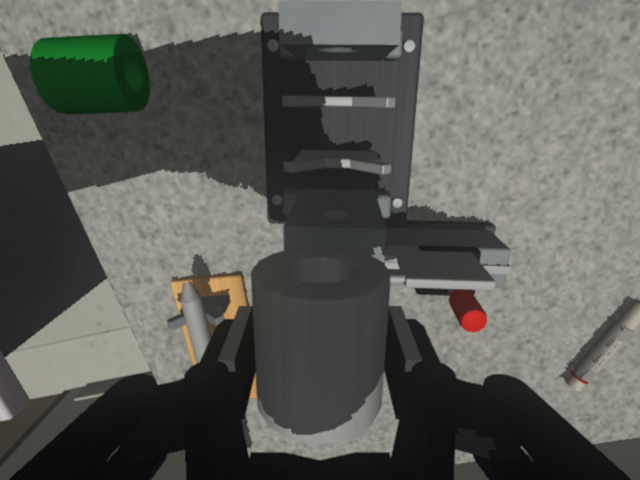

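The roller is held well. I can see the fixture straight ahead: base corners (263,14), (422,14) and (268,221), far stand's near top edge at (280..401, 44), entry stand top at (285..388, 222..257), bores near x≈338, and the knob top at (473,318). The tool has drifted to a 3° tilt and sags under load, so I'll need slower moves and checks. Fitting.

```bash
python3 - <<'E'
from fx import *
K,V=load("pics/w5.npz")
o=[((263,14),(-55,75,14)),((422,14),(55,75,14)),((268,221),(-55,-75,14)),((280,44),(-28,45,110)),((401,44),(28,45,110)),((285,222),(-28,-45,110)),((387,222),(28,-45,110)),((473,318),(86,-98,114))]
x,r=fit([(K,V,np.array(a),b,1) for a,b in o],[.55,.044,-.25]); print(x,np.degrees(x[2]),r)
u=lambda x,y:np.array([230+x/2.4,190+(y-240)/2.4]);Kt,Vt=load("pics/t4.npz")
ot=[((257,298),(55,75,14)),((233,405),(-55,75,14)),((380,438),(-55,-75,14)),((262,335),(0,54,110)),((380,362),(0,-54,110)),((449,285),(86,-98,114))]
x,r=fit([(K,V,np.array(a),b,1) for a,b in o]+[(Kt,Vt,u(*a),b,1) for a,b in ot],x); print(x,np.degrees(x[2]),r)
np.save("fix.npy",x)
T=pose(); z=T[:3,2]; print("tool z",z.round(3))
g=np.array(F(x,(0,0,.0757))); print(to([g[0],g[1],.13],90+np.degrees(x[2])))
E
```

```text
[ 0.55287264  0.04392946 -0.26823766] -15.368885883035075 [[-2.9, -4.0], [4.1, -3.3], [-0.9, 2.7], [0.3, -1.1], [-0.4, -0.2], [-1.3, 3.6], [0.2, 6.5], [11.5, 4.6]]
[ 0.55278012  0.04388916 -0.26756323] -15.330244091702703 [[-3.1, -3.8], [3.9, -3.3], [-0.9, 2.8], [0.1, -0.9], [-0.6, -0.1], [-1.4, 3.7], [0.1, 6.6], [11.5, 4.6], [-0.8, -1.0], [-2.2, -0.6], [0.1, 1.0], [0.0, -1.0], [0.4, -0.5], [0.8, -2.4]]
tool z [-0.055  0.004 -0.998]
(array([6.27, 0.78, 4.65]), np.float64(0.7140447228547373))
```

```bash
python3 - <<'E'
from fx import *
K,V=load("pics/w5.npz")
o=[((263,14),(-55,75,14)),((422,14),(55,75,14)),((268,221),(-55,-75,14)),((280,44),(-28,45,110)),((401,44),(28,45,110)),((285,222),(-28,-45,110)),((387,222),(28,-45,110))]
u=lambda x,y:np.array([230+x/2.4,190+(y-240)/2.4]);Kt,Vt=load("pics/t4.npz")
ot=[((257,298),(55,75,14)),((233,405),(-55,75,14)),((380,438),(-55,-75,14)),((262,335),(0,54,110)),((380,362),(0,-54,110))]
A=[(K,V,np.array(a),b,1) for a,b in o];B=[(Kt,Vt,u(*a),b,2) for a,b in ot]
for ob in(A,B,A+B):
  x,r=fit(ob,[.55,.044,-.25]); print(x,np.degrees(x[2]),r)
np.save("fix.npy",x)
knob=atz(K,V,(473,318),.114),atz(Kt,Vt,u(449,285),.114)
c,s=np.cos(x[2]),np.sin(x[2])
for k in knob: d=k[:2]-x[:2]; print(k.round(4),"fixture",c*d[0]+s*d[1],-s*d[0]+c*d[1])
T=pose(); g=np.array(F(x,(0,0,.085)))
t=np.array([g[0],g[1],.150])+.0093*T[:3,2]; print(to(t,90+np.degrees(x[2])))
E
```

```text
[ 0.55299675  0.04370823 -0.26518711] -15.194102390998081 [[-3.0, -3.4], [4.0, -3.3], [-0.4, 3.1], [0.4, -0.5], [-0.3, -0.0], [-0.7, 4.1], [0.8, 6.7]]
[ 0.5516046   0.04353941 -0.26022744] -14.909934266151218 [[-1.8, -0.6], [-3.9, 0.3], [0.9, 2.6], [0.3, -0.5], [1.2, -0.2]]
[ 0.55283461  0.04367164 -0.26310225] -15.074648733425148 [[-3.4, -3.1], [3.5, -3.4], [-0.4, 3.3], [-0.1, -0.2], [-0.8, 0.0], [-0.8, 4.3], [0.7, 6.7], [-1.8, -1.8], [-4.1, -1.0], [0.6, 1.7], [0.2, -1.8], [1.0, -1.2]]
[ 0.604 -0.069  0.114] fixture 0.07867857471593273 -0.0954783142928764
[ 0.6047 -0.0713  0.114 ] fixture 0.07997568563629896 -0.09754189065146499
(array([6.23, 0.68, 3.59]), np.float64(0.45844936457719143))
```

Emit:
{"op": "step_arm", "data": {
  "rows": [
    {"x":1.6,"y":0.2,"z":0,"roll":0,"jaw":4.5},
    {"x":1.6,"y":0.2,"z":0,"roll":0,"jaw":4.5},
    {"x":1.6,"y":0.2,"z":0,"roll":0,"jaw":4.5},
    {"x":1.4,"y":0.1,"z":0,"roll":0,"jaw":4.5},
    {"x":0,"y":0,"z":0,"roll":0,"jaw":4.5}
  ]
}}

```text
t: 6.63
ee_pos: [0.5527, 0.0458, 0.1721]
ee_rot: [-176.5, 0.6, 75.9]
wrist_force: [-0.7, -0.3, -3.9]
finger_gap: 0.562
```

```bash
cat > g.py <<'E'
import sys
from fx import *
x=np.load("fix.npy"); s=env.observe(); T=pose(s); off=float(sys.argv[4])/1000
g=np.array(F(x,[float(v)/1000 for v in sys.argv[1:4]]))+off*T[:3,2]
print("t",s["t"],"tcp",T[:3,3].round(4),"rot",s["ee_rot"].round(1),"F",s["wrist_force"].round(1),"gap",round(s["finger_gap"]*85.4,1))
print(to(g,90+np.degrees(x[2])))
E
python3 g.py 0 0 130 9.3
```

```text
t 6.6333 tcp [0.5527 0.0458 0.1721] rot [-176.5    0.6   75.9] F [-0.7 -0.3 -3.9] gap 48.0
(array([-0.15,  0.32,  5.13]), np.float64(1.008384798498568))
```

Emit:
{"op": "step_arm", "data": {
  "rows": [
    {"x":0,"y":0.1,"z":1.0,"roll":0.5,"jaw":4.5},
    {"x":0,"y":0.1,"z":1.0,"roll":0.5,"jaw":4.5},
    {"x":0,"y":0.1,"z":1.0,"roll":0,"jaw":4.5},
    {"x":0,"y":0,"z":0.7,"roll":0,"jaw":4.5},
    {"x":0,"y":0,"z":0.2,"roll":0,"jaw":4.5},
    {"x":0,"y":0,"z":0,"roll":0,"jaw":4.5}
  ]
}}

```text
t: 7.13
ee_pos: [0.5511, 0.0445, 0.1264]
ee_rot: [-176.3, 0.9, 75.1]
wrist_force: [-0.4, -0.9, -3.8]
finger_gap: 0.562
```

```bash
python3 g.py 0 0 85 9.3
```

```text
t 7.1333 tcp [0.5511 0.0445 0.1264] rot [-176.3    0.9   75.1] F [-0.4 -0.9 -3.8] gap 48.0
(array([0.03, 0.46, 5.05]), np.float64(0.12765400789231762))
```

Emit:
{"op": "step_arm", "data": {
  "rows": [
    {"x":0,"y":0.1,"z":1.0,"roll":0,"jaw":4.5},
    {"x":0,"y":0.1,"z":1.0,"roll":0,"jaw":4.5},
    {"x":0,"y":0.1,"z":1.0,"roll":0,"jaw":4.5},
    {"x":0,"y":0.1,"z":0.6,"roll":0,"jaw":4.5},
    {"x":0,"y":0,"z":0.1,"roll":0,"jaw":4.5}
  ]
}}

```text
t: 7.55
ee_pos: [0.5527, 0.0422, 0.0857]
ee_rot: [-176.3, 0.9, 75.0]
wrist_force: [-0.4, 0.3, -3.4]
finger_gap: 0.561
```

```bash
python3 g.py 0 0 85 9.3; python3 - <<'E'
from h import *
cam("wrist","pics/w6.png");cam("scene","pics/s6.png")
o=np.hstack([cv2.resize(cv2.imread("pics/w6.png"),(480,360)),cv2.resize(cv2.imread("pics/s6.png")[210:330,280:387],(320,360),interpolation=cv2.INTER_CUBIC)]);cv2.imwrite("pics/c6.png",o)
E
```

```text
t 7.55 tcp [0.5527 0.0422 0.0857] rot [-176.3    0.9   75. ] F [-0.4  0.3 -3.4] gap 47.9
(array([ 0.15, -0.02,  1.  ]), np.float64(0.034654334337403725))
```

View pics/c6.png

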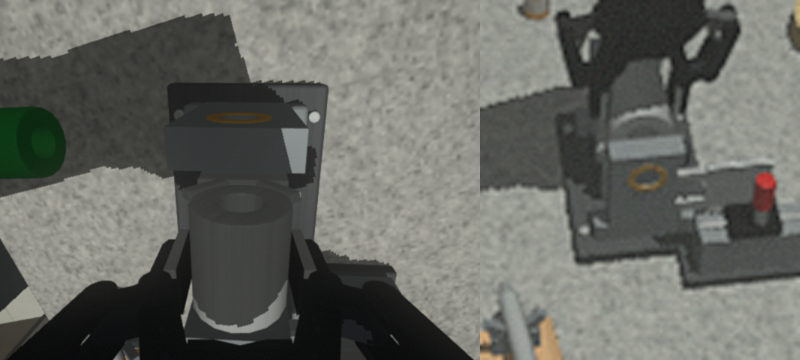

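The roller hangs centred above the saddle: its axis at x≈241 and the far bore at x≈239 in the left view. I'll lower the last centimetre gently, then open.

Emit:
{"op": "step_arm", "data": {
  "rows": [
    {"x":0.1,"y":0,"z":0.4,"roll":0,"jaw":4.5},
    {"x":0,"y":0,"z":0.3,"roll":0,"jaw":4.5},
    {"x":0,"y":0,"z":0.15,"roll":0,"jaw":4.5},
    {"x":0,"y":0,"z":0.05,"roll":0,"jaw":4.5}
  ]
}}

```text
t: 7.98
ee_pos: [0.5539, 0.0435, 0.0786]
ee_rot: [-176.6, 0.8, 75.0]
wrist_force: [0.1, -0.7, -3.7]
finger_gap: 0.559
```

```bash
python3 g.py 0 0 85 9.3
```

```text
t 7.9833 tcp [0.5539 0.0435 0.0786] rot [-176.6    0.8   75. ] F [ 0.1 -0.7 -3.7] gap 47.7
(array([-0.02, -0.15,  0.3 ]), np.float64(0.05332844327048747))
```

Emit:
{"op": "step_arm", "data": {
  "rows": [
    {"x":0,"y":-0.1,"z":0.2,"roll":0,"jaw":4.5},
    {"x":0,"y":0,"z":0.15,"roll":0,"jaw":4.5},
    {"x":0,"y":0,"z":0.1,"roll":0,"jaw":4.5},
    {"x":0,"y":0,"z":0.05,"roll":0,"jaw":4.5}
  ]
}}

```text
t: 8.32
ee_pos: [0.553, 0.044, 0.0773]
ee_rot: [-176.7, 0.8, 75.0]
wrist_force: [-2.1, 0.1, -0.6]
finger_gap: 0.564
```

```bash
python3 g.py 0 0 85 9.3
```

```text
t 8.3167 tcp [0.553  0.044  0.0773] rot [-176.7    0.8   75. ] F [-2.1  0.1 -0.6] gap 48.1
(array([-0.04, -0.05,  0.16]), np.float64(0.08759544980586043))
```

Emit:
{"op": "step_arm", "data": {
  "rows": [
    {"x":0,"y":-0.1,"z":0.1,"roll":0,"jaw":4.5},
    {"x":0,"y":0,"z":0.05,"roll":0,"jaw":4.5},
    {"x":0,"y":0,"z":0,"roll":0,"jaw":5.2},
    {"x":0,"y":0,"z":0,"roll":0,"jaw":6.0},
    {"x":0,"y":0,"z":0,"roll":0,"jaw":7.0},
    {"x":0,"y":0,"z":0,"roll":0,"jaw":7.0},
    {"x":0,"y":0,"z":0,"roll":0,"jaw":7.0},
    {"x":0,"y":0,"z":0,"roll":0,"jaw":7.0}
  ]
}}

```text
t: 8.98
ee_pos: [0.5554, 0.044, 0.0776]
ee_rot: [-177.2, 0.7, 75.0]
wrist_force: [-0.5, -0.6, 0.5]
finger_gap: 0.822
```

```bash
python3 g.py 0 0 85 9.3
```

```text
t 8.9833 tcp [0.5554 0.044  0.0776] rot [-177.2    0.7   75. ] F [-0.5 -0.6  0.5] gap 70.2
(array([-0.11, -0.27,  0.21]), np.float64(0.05924827333858218))
```

Emit:
{"op": "step_arm", "data": {
  "rows": [
    {"x":0,"y":-0.2,"z":-0.8,"roll":0,"jaw":7.0},
    {"x":0,"y":0,"z":-2.0,"roll":0,"jaw":7.0},
    {"x":0,"y":0,"z":-2.5,"roll":0,"jaw":7.0},
    {"x":0,"y":0,"z":-2.5,"roll":0,"jaw":7.0},
    {"x":0,"y":0,"z":-2.5,"roll":0,"jaw":7.0},
    {"x":0,"y":0,"z":-1.5,"roll":0,"jaw":7.0},
    {"x":0,"y":0,"z":0,"roll":0,"jaw":8.5},
    {"x":0,"y":0,"z":0,"roll":0,"jaw":8.5}
  ]
}}

```text
t: 9.65
ee_pos: [0.5577, 0.0447, 0.2024]
ee_rot: [-177.0, 0.7, 75.0]
wrist_force: [-0.4, -0.2, -0.3]
finger_gap: 0.993
```

```bash
python3 - <<'E'
from h import *
cam("wrist","pics/w7.png");s=env.observe();print(s["ee_pos"],s["ee_rot"],s["t"])
print(to([.393,-.165,.2],84.75))
E
```

```text
[0.55771699 0.04469835 0.20240736] [-177.04437515    0.70994896   74.9867774 ] 9.7
(array([-24.52, -10.44,   1.08]), np.float64(-9.76322260383266))
```

Emit:
{"op": "step_arm", "data": {
  "rows": [
    {"x":-3.5,"y":-1.5,"z":0.1,"roll":0,"jaw":8.5},
    {"x":-3.5,"y":-1.5,"z":0.1,"roll":0,"jaw":8.5},
    {"x":-3.5,"y":-1.5,"z":0.1,"roll":0,"jaw":8.5},
    {"x":-3.5,"y":-1.5,"z":0.1,"roll":0,"jaw":8.5},
    {"x":-3.5,"y":-1.5,"z":0.1,"roll":0,"jaw":8.5},
    {"x":-3.5,"y":-1.5,"z":0.1,"roll":0,"jaw":8.5},
    {"x":-3.0,"y":-1.2,"z":0.1,"roll":0,"jaw":8.5},
    {"x":0,"y":0,"z":0,"roll":0,"jaw":8.5}
  ]
}}

```text
t: 10.37
ee_pos: [0.386, -0.1641, 0.188]
ee_rot: [-175.8, 0.6, 75.5]
wrist_force: [-0.1, 0.2, -0.1]
finger_gap: 0.994
```

Emit:
{"op": "step_arm", "data": {
  "rows": [
    {"x":0,"y":0,"z":0,"roll":-5,"jaw":8.5},
    {"x":0,"y":0,"z":0,"roll":-5,"jaw":8.5},
    {"x":0,"y":0,"z":0,"roll":0,"jaw":8.5},
    {"x":0,"y":0,"z":0,"roll":0,"jaw":8.5}
  ]
}}

```text
t: 10.7
ee_pos: [0.3816, -0.1637, 0.1821]
ee_rot: [-175.3, -0.4, 85.3]
wrist_force: [-0.7, -0.1, -0.6]
finger_gap: 0.997
```

```bash
python3 - <<'E'
from h import *
cam("wrist","pics/w8.png");s=env.observe();print(s["ee_pos"],s["ee_rot"],s["t"])
a=cv2.imread("pics/w7.png")[0:480,120:520];b=cv2.imread("pics/w8.png")[0:480,120:520]
cv2.imwrite("pics/c8.png",np.hstack([a,b]))
E
```

```text
[ 0.3815435  -0.16356047  0.18193852] [-175.28681315   -0.42994124   85.35812422] 10.75
```

View pics/c8.png

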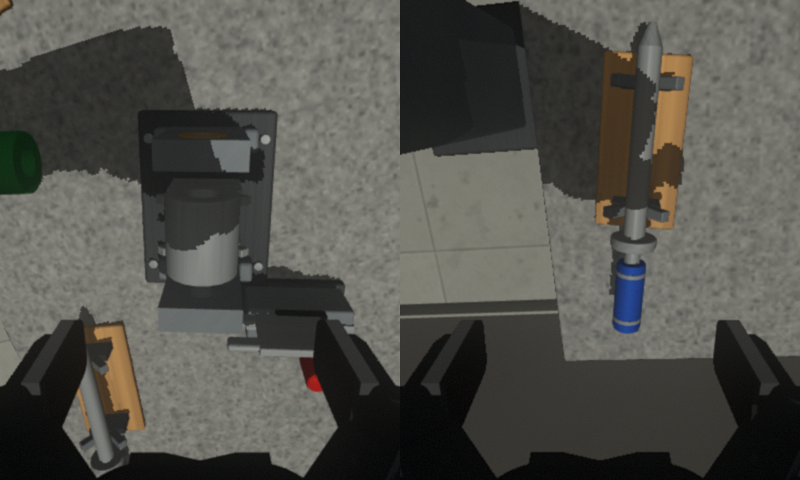

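Left: the roller lies in the saddle between the stands (crop (165..238, 180..285)). The far stand top is (153..250, 140..171), the entry stand top (159..243, 308..332) and the knob top (316,382). Right: the arbor tip is at (654,22), the collar at (634,243), and the blue handle from (632,262) to (626,331). Fitting both.

```bash
python3 - <<'E'
from fx import *
u=lambda x,y:np.array([230+x/2.4,190+(y-240)/2.4]);Kt,Vt=load("pics/t4.npz")
ot=[((257,298),(55,75,14)),((233,405),(-55,75,14)),((380,438),(-55,-75,14)),((262,335),(0,54,110)),((380,362),(0,-54,110))]
B=[(Kt,Vt,u(*a),b,1) for a,b in ot]
K,V=load("pics/w7.npz")
o=[((138,111),(-55,75,14)),((278,113),(55,75,14)),((147,281),(-55,-75,14)),((153,140),(-28,63,110)),((250,140),(28,63,110)),((250,170),(28,45,110)),((153,172),(-28,45,110)),((159,308),(-28,-45,110)),((243,309),(28,-45,110)),((243,331),(28,-63,110)),((159,332),(-28,-63,110))]
A=[(K,V,np.array(a)+[120,0],b,1) for a,b in o]
for ob in(A,A+B): x,r=fit(ob,np.load("fix.npy")); print(x,np.degrees(x[2]),r)
kn=atz(K,V,(436,382),.114);c,s=np.cos(x[2]),np.sin(x[2]);d=kn[:2]-x[:2];print("knob",kn.round(4),c*d[0]+s*d[1],-s*d[0]+c*d[1])
np.save("fix2.npy",x)
# arbor
K2,V2=load("pics/w8.npz")
ax=[((374,22),(0,140,42)),((369,90),None),((364,150),None),((354,243),(0,-4,42)),((352,262),(0,-20,42)),((349.5,290),None),((346,331),(0,-76,42))]
for a,b in ax: print(a,atz(K2,V2,a,.042).round(4))
C=[(K2,V2,np.array(a),b,1) for a,b in ax if b]
at=[((404,517),(0,140,42)),((651,535),(0,-76,42)),((571,524),(0,-4,42)),((588,527),(0,-20,42))]
y,r=fit(C,[.39,-.17,-.09]);print("arbor",y,np.degrees(y[2]),r)
y2,r=fit(C+[(Kt,Vt,u(*a),b,1) for a,b in at],y);print(y2,np.degrees(y2[2]),r)
np.save("arb.npy",y)
print("h tri",tri([(K2,V2,(346,331)),(Kt,Vt,u(651,535))]),tri([(K2,V2,(352,262)),(Kt,Vt,u(588,527))]))
g=np.array(F(y,(0,-.040,.042))); T=pose(); print(to(g+.019*T[:3,2]+[0,0,.06],90+np.degrees(y[2])))
E
```

```text
[ 0.55300551  0.04355304 -0.26082998] -14.944457284493943 [[-1.3, -0.6], [0.7, -2.6], [-1.2, 2.8], [-1.4, -0.5], [1.1, -0.1], [-0.2, 2.0], [-0.1, -0.8], [-0.5, 0.0], [1.2, 1.1], [0.3, 3.0], [0.5, -0.3]]
[ 0.55295617  0.04353959 -0.26047543] -14.924142853011936 [[-1.3, -0.6], [0.6, -2.6], [-1.3, 2.8], [-1.5, -0.5], [1.0, -0.1], [-0.3, 2.0], [-0.2, -0.7], [-0.5, 0.1], [1.2, 1.2], [0.2, 3.0], [0.5, -0.2], [-0.9, -0.9], [-2.0, -0.5], [0.4, 0.7], [0.1, -0.9], [0.6, -0.7]]
knob [ 0.6035 -0.0698  0.114 ] 0.07803895352786305 -0.0965321158034648
(374, 22) [ 0.4137 -0.0364  0.042 ]
(369, 90) [ 0.409  -0.0756  0.042 ]
(364, 150) [ 0.404  -0.1137  0.042 ]
(354, 243) [ 0.3936 -0.1802  0.042 ]
(352, 262) [ 0.3913 -0.1951  0.042 ]
(349.5, 290) [ 0.3882 -0.218   0.042 ]
(346, 331) [ 0.3833 -0.2537  0.042 ]
arbor [ 0.39415422 -0.17565765 -0.13970297] -8.004390535867644 [[-0.0, 1.1], [-0.1, -0.7], [0.1, 0.4], [0.1, -3.1]]
[ 0.39415153 -0.17577787 -0.13859991] -7.9411896645019455 [[-0.3, 1.3], [-0.1, -0.6], [0.1, 0.6], [0.2, -3.0], [3.2, -3.9], [-0.9, -0.2], [-0.7, 0.6], [-0.5, 0.2]]
h tri [ 0.38329468 -0.25251473  0.04388805] [ 0.39165152 -0.19819106  0.03517116]
(array([-5.16,  1.77,  9.74]), np.float64(3.3625147558545194))
```

Emit:
{"op": "step_arm", "data": {
  "rows": [
    {"x":0,"y":0,"z":0,"roll":3.4,"jaw":8.5},
    {"x":-1.8,"y":0.8,"z":1.5,"roll":0,"jaw":8.5},
    {"x":-1.8,"y":0.8,"z":2.0,"roll":0,"jaw":8.5},
    {"x":-1.6,"y":0.4,"z":2.0,"roll":0,"jaw":8.5},
    {"x":0,"y":0,"z":2.0,"roll":0,"jaw":8.5},
    {"x":0,"y":0,"z":1.0,"roll":0,"jaw":8.5},
    {"x":0,"y":0,"z":0,"roll":0,"jaw":8.5}
  ]
}}

```text
t: 11.33
ee_pos: [0.3903, -0.2153, 0.0913]
ee_rot: [-175.4, -0.1, 81.6]
wrist_force: [-0.8, 0.3, -1.0]
finger_gap: 0.992
```

```bash
cp fix2.npy fix.npy; cat > ga.py <<'E'
import sys
from fx import *
y=np.load("arb.npy"); s=env.observe(); T=pose(s)
g=np.array(F(y,(0,-.040,.042)))+.019*T[:3,2]+[0,0,float(sys.argv[1])]
print("t",s["t"],"tcp",T[:3,3].round(4),"rot",s["ee_rot"].round(1),"F",s["wrist_force"].round(1),"gap",round(s["finger_gap"]*85.4,1))
print(to(g,90+np.degrees(y[2])))
E
python3 ga.py 0
```

```text
t 11.3333 tcp [ 0.3903 -0.2153  0.0913] rot [-1.754e+02 -1.000e-01  8.160e+01] F [-0.8  0.3 -1. ] gap 84.7
(array([-0.03,  0.23,  6.82]), np.float64(-0.3806998172056666))
```

Emit:
{"op": "step_arm", "data": {
  "rows": [
    {"x":0,"y":0.1,"z":1.2,"roll":0,"jaw":8.5},
    {"x":0,"y":0.1,"z":1.2,"roll":0,"jaw":8.5},
    {"x":0,"y":0,"z":0.6,"roll":0,"jaw":8.5},
    {"x":0,"y":0,"z":0,"roll":0,"jaw":8.5}
  ]
}}

```text
t: 11.67
ee_pos: [0.391, -0.2135, 0.0611]
ee_rot: [-175.4, -0.1, 81.7]
wrist_force: [-0.8, 0.4, -0.2]
finger_gap: 0.998
```

```bash
python3 ga.py 0; python3 - <<'E'
from h import *
im,K,V=cam("wrist","pics/w9.png"); i=im.astype(int)
m=((i[:,:,2]>i[:,:,0]+40)&(i[:,:,2]>i[:,:,1]+30)).astype(np.uint8)
n,l,st,ce=cv2.connectedComponentsWithStats(m); k=1+st[1:,4].argmax(); print(st[k],ce[k])
ys,xs=np.where(l==k)
for r in range(ys.min()+5,ys.max()-4,12):
    c=xs[ys==r]; p=atz(K,V,((c.min()+c.max())/2,r),.042); T=pose(); print(r,c.min(),c.max(),p.round(4),(T[:3,:3].T@(p-T[:3,3])*1000).round(1))
E
```

```text
t 11.6667 tcp [ 0.391  -0.2135  0.0611] rot [-1.754e+02 -1.000e-01  8.170e+01] F [-0.8  0.4 -0.2] gap 85.3
(array([-0.21, -0.06,  3.82]), np.float64(-0.33149704004887326))
[297 332  45  31 785] [320.24968153 350.61401274]
337 336 341 [ 0.3948 -0.2335  0.042 ] [-19.2   8.   19.1]
349 297 341 [ 0.385 -0.239  0.042] [-26.1  -1.   19.8]
```

Emit:
{"op": "step_arm", "data": {
  "rows": [
    {"x":-0.1,"y":-0.05,"z":1.2,"roll":0,"jaw":8.5},
    {"x":-0.1,"y":0,"z":1.2,"roll":0,"jaw":8.5},
    {"x":0,"y":0,"z":0.8,"roll":0,"jaw":8.5},
    {"x":0,"y":0,"z":0.3,"roll":0,"jaw":8.5},
    {"x":0,"y":0,"z":0.1,"roll":0,"jaw":8.5}
  ]
}}

```text
t: 12.13
ee_pos: [0.3902, -0.2166, 0.0266]
ee_rot: [-175.8, 0.1, 81.7]
wrist_force: [0.4, -0.3, 0.9]
finger_gap: 0.999
```

```bash
python3 ga.py 0
```

```text
t 12.1333 tcp [ 0.3902 -0.2166  0.0266] rot [-1.758e+02  1.000e-01  8.170e+01] F [ 0.4 -0.3  0.9] gap 85.3
(array([ 0.11, -0.29,  0.38]), np.float64(-0.2932216234942189))
```

Emit:
{"op": "step_arm", "data": {
  "rows": [
    {"x":0.1,"y":-0.25,"z":0.3,"roll":0,"jaw":8.5},
    {"x":0,"y":0,"z":0,"roll":0,"jaw":5},
    {"x":0,"y":0,"z":0,"roll":0,"jaw":3},
    {"x":0,"y":0,"z":0,"roll":0,"jaw":1.6},
    {"x":0,"y":0,"z":0,"roll":0,"jaw":1.6},
    {"x":0,"y":0,"z":0,"roll":0,"jaw":1.6},
    {"x":0,"y":0,"z":0,"roll":0,"jaw":1.6},
    {"x":0,"y":0,"z":0,"roll":0,"jaw":1.6}
  ],
  "grip_force": 60
}}

```text
t: 12.8
ee_pos: [0.3874, -0.2156, 0.025]
ee_rot: [-175.9, 0.1, 81.7]
wrist_force: [-0.2, 0.3, 0.4]
finger_gap: 0.237
```

Emit:
{"op": "step_arm", "data": {
  "rows": [
    {"x":0,"y":0,"z":0,"roll":0,"jaw":1.0},
    {"x":0,"y":0,"z":0,"roll":0,"jaw":1.0},
    {"x":0,"y":0,"z":0,"roll":0,"jaw":1.0}
  ],
  "grip_force": 110
}}

```text
t: 13.05
ee_pos: [0.3874, -0.2155, 0.0252]
ee_rot: [-175.9, 0.1, 81.7]
wrist_force: [-1.1, -0.3, 0.9]
finger_gap: 0.221
```

```bash
python3 ga.py 0
```

```text
t 13.05 tcp [ 0.3874 -0.2155  0.0252] rot [-1.759e+02  1.000e-01  8.170e+01] F [-1.1 -0.3  0.9] gap 18.9
(array([ 0.04, -0.01,  0.22]), np.float64(-0.27418776350315))
```

```bash
cat > gr.py <<'E'
import sys
from fx import *
s=env.observe(); T=pose(s)
if sys.argv[1]=="save":
    y=np.load("arb.npy"); th=np.arctan2(T[1,0],T[0,0])-np.pi/2
    d=np.array([-np.sin(th),np.cos(th),0]); o=T[:3,3]-T[:3,2]*(.042-T[2,3])/-T[2,2]
    o=o*1.0; L=(np.array(F(y,(0,0,.042)))-o)@d; print("L",L,"th",np.degrees(th))
    np.savez("rel.npz",o=T[:3,:3].T@(o+L*d-T[:3,3]),d=T[:3,:3].T@d); sys.exit()
r=np.load("rel.npz"); x=np.load("fix.npy"); c,sn=np.cos(x[2]),np.sin(x[2]); Rf=np.array([[c,-sn,0],[sn,c,0],[0,0,1]])
A=T[:3,3]+T[:3,:3]@r["o"]; D=T[:3,:3]@r["d"]; o=Rf.T@(A-[x[0],x[1],0]); dd=Rf.T@D; tip=o+.140*dd
print("t",s["t"],"rot",s["ee_rot"].round(1),"F",s["wrist_force"].round(1),"M",s["torque"].round(2),"gap",round(s["finger_gap"]*85.4,1))
print("origin_f mm",(o*1000).round(1),"tip_f",(tip*1000).round(1),"dir deg x,z",np.degrees(dd[[0,2]]).round(2))
for a in sys.argv[1:]:
    q=np.array([float(v) for v in a.split(",")])/1000
    print("shift for tip at",a,(T[:3,:3].T@(Rf@(q-tip))*100).round(2))
print("roll to align",np.degrees(dd[0]).round(2)*-1)
E
python3 gr.py save; python3 gr.py 0,-83,85
```

```text
L 0.04037558881844614 th -8.278578299370798
t 13.05 rot [-1.759e+02  1.000e-01  8.170e+01] F [-1.1 -0.3  0.9] M [0.07 0.08 0.01] gap 18.9
origin_f mm [ -96.7 -252.7   42. ] tip_f [-112.9 -113.6   42. ] dir deg x,z [-6.63 -0.  ]
shift for tip at 0,-83,85 [ 1.72 11.23 -5.13]
roll to align 6.63
```

Emit:
{"op": "step_arm", "data": {
  "rows": [
    {"x":0,"y":0,"z":-0.8,"roll":0,"jaw":1.0},
    {"x":0,"y":0,"z":-1.5,"roll":0,"jaw":1.0},
    {"x":0,"y":0,"z":-1.5,"roll":0,"jaw":1.0},
    {"x":0,"y":0,"z":-1.5,"roll":0,"jaw":1.0},
    {"x":0,"y":0,"z":-1.5,"roll":0,"jaw":1.0},
    {"x":0,"y":0,"z":-0.5,"roll":0,"jaw":1.0}
  ]
}}

```text
t: 13.55
ee_pos: [0.3899, -0.2142, 0.0964]
ee_rot: [-175.4, -0.1, 81.7]
wrist_force: [-0.2, -0.4, -3.2]
finger_gap: 0.223
```

```bash
python3 gr.py 0,-83,85
```

```text
t 13.55 rot [-1.754e+02 -1.000e-01  8.170e+01] F [-0.2 -0.4 -3.2] M [-0.29 -0.17 -0.04] gap 19.0
origin_f mm [ -94.5 -250.7  113.3] tip_f [-110.5 -111.7  113.8] dir deg x,z [-6.57  0.2 ]
shift for tip at 0,-83,85 [ 1.58 11.5   1.96]
roll to align 6.57
```

Emit:
{"op": "step_arm", "data": {
  "rows": [
    {"x":0,"y":0,"z":-0.1,"roll":3.3,"jaw":1.0},
    {"x":0,"y":0,"z":-0.1,"roll":3.3,"jaw":1.0},
    {"x":0,"y":1.8,"z":-0.1,"roll":0,"jaw":1.0},
    {"x":0,"y":1.8,"z":-0.1,"roll":0,"jaw":1.0},
    {"x":0,"y":1.8,"z":-0.1,"roll":0,"jaw":1.0},
    {"x":0,"y":1.8,"z":-0.1,"roll":0,"jaw":1.0},
    {"x":0,"y":0,"z":0,"roll":0,"jaw":1.0}
  ]
}}

```text
t: 14.13
ee_pos: [0.4615, -0.2338, 0.095]
ee_rot: [-175.4, 0.6, 74.7]
wrist_force: [0.6, 0.1, -2.6]
finger_gap: 0.22
```

```bash
python3 gr.py 0,-83,85
```

```text
t 14.1333 rot [-175.4    0.6   74.7] F [ 0.6  0.1 -2.6] M [-0.25 -0.12 -0.04] gap 18.8
origin_f mm [ -15.3 -251.   111.4] tip_f [ -14.2 -111.1  110.3] dir deg x,z [ 0.42 -0.44]
shift for tip at 0,-83,85 [2.84 1.6  2.38]
roll to align -0.42
```

Emit:
{"op": "step_arm", "data": {
  "rows": [
    {"x":0.5,"y":0.6,"z":0.6,"roll":-0.4,"jaw":1.0},
    {"x":0.5,"y":0.6,"z":0.8,"roll":0,"jaw":1.0},
    {"x":0.4,"y":0.4,"z":0.6,"roll":0,"jaw":1.0},
    {"x":0,"y":0,"z":0,"roll":0,"jaw":1.0}
  ]
}}

```text
t: 14.47
ee_pos: [0.4789, -0.2224, 0.069]
ee_rot: [-175.1, 0.5, 75.1]
wrist_force: [-0.1, -0.1, -4.5]
finger_gap: 0.217
```

```bash
python3 gr.py 0,-83,85; python3 - <<'E'
from fx import *
_,Kw,Vw=cam("wrist","pics/w10.png");_,Ks,Vs=cam("scene","pics/s10.png")
o=np.hstack([cv2.imread("pics/w10.png")[0:440,140:540],cv2.resize(cv2.imread("pics/s10.png")[235:365,270:388],(400,440),interpolation=cv2.INTER_CUBIC)]);cv2.imwrite("pics/c10.png",o)
x=np.load("fix.npy")
for n,q in[("bore mouth",(0,-63,85)),("stand top",(0,-63,110)),("-28",(-28,-63,110)),("28",(28,-63,110))]:
    p=F(x,np.array(q)/1000); a=proj(Kw,Vw,p)-[140,0]; b=(proj(Ks,Vs,p)-[270,235])*[400/118,440/130]+[400,0]; print(n,a.round(1),b.round(1))
r=np.load("rel.npz");T=pose()
A=T[:3,3]+T[:3,:3]@r["o"];D=T[:3,:3]@r["d"]
for k in(.14,0,-.076): print("arbor",k,(proj(Kw,Vw,A+k*D)-[140,0]).round(1),((proj(Ks,Vs,A+k*D)-[270,235])*[400/118,440/130]+[400,0]).round(1))
E
```

```text
t 14.4667 rot [-175.1    0.5   75.1] F [-0.1 -0.1 -4.5] M [-0.25 -0.06 -0.  ] gap 18.5
origin_f mm [  -1.7 -235.5   85.5] tip_f [ -1.7 -95.5  84.7] dir deg x,z [-0.   -0.33]
shift for tip at 0,-83,85 [ 1.25  0.16 -0.06]
roll to align 0.0
bore mouth [ 189.9 -643.5] [623.5 118. ]
stand top [ 177.6 -981.1] [624.8  93.6]
-28 [ -33.4 -935.3] [582.3  97.8]
28 [  408.1 -1031.2] [667.2  89.3]
arbor 0.14 [ 179.5 -383.7] [628.8 156.9]
arbor 0 [179.5 241.9] [666.9 339.9]
arbor -0.076 [179.4 427.2] [690.6 453.8]
```

View pics/c10.png

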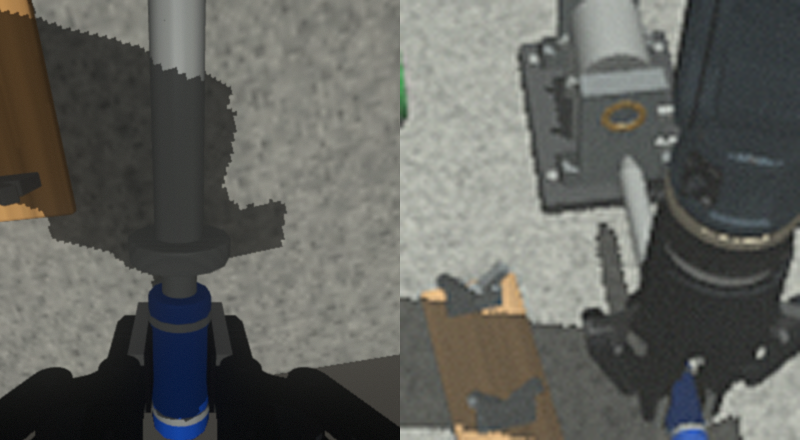

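Left: the arbor is gripped straight at (178, 0..430). Right: the tip at (626,157) points at the bore ring (624,116). My model predicted (629,157) and (623.5,118), so they agree. Inserting in checked steps.

Emit:
{"op": "step_arm", "data": {
  "rows": [
    {"x":1.2,"y":0.15,"z":-0.1,"roll":0,"jaw":1.0},
    {"x":1.2,"y":0,"z":-0.1,"roll":0,"jaw":1.0},
    {"x":1.2,"y":0,"z":-0.1,"roll":0,"jaw":1.0},
    {"x":0.6,"y":0,"z":-0.1,"roll":0,"jaw":1.0}
  ]
}}

```text
t: 14.9
ee_pos: [0.4909, -0.1805, 0.0745]
ee_rot: [-175.1, 0.5, 74.9]
wrist_force: [0.4, 0.7, -2.8]
finger_gap: 0.221
```

```bash
python3 gr.py 0,-53,85
```

```text
t 14.9 rot [-175.1    0.5   74.9] F [ 0.4  0.7 -2.8] M [-0.21 -0.08  0.  ] gap 18.9
origin_f mm [  -0.7 -191.9   91. ] tip_f [ -0.3 -51.9  90. ] dir deg x,z [ 0.2 -0.4]
shift for tip at 0,-53,85 [-0.1   0.07  0.5 ]
roll to align -0.2
```

Emit:
{"op": "step_arm", "data": {
  "rows": [
    {"x":0,"y":0.05,"z":0.4,"roll":-0.2,"jaw":1.0},
    {"x":0,"y":0,"z":0.1,"roll":0,"jaw":1.0}
  ]
}}

```text
t: 15.07
ee_pos: [0.4923, -0.1784, 0.0708]
ee_rot: [-175.3, 0.5, 75.3]
wrist_force: [-0.3, -0.1, -3.8]
finger_gap: 0.221
```

Emit:
{"op": "step_arm", "data": {
  "rows": [
    {"x":0.8,"y":0,"z":0,"roll":0,"jaw":1.0},
    {"x":1.0,"y":0,"z":0,"roll":0,"jaw":1.0},
    {"x":0.6,"y":0,"z":0,"roll":0,"jaw":1.0}
  ]
}}

```text
t: 15.32
ee_pos: [0.4988, -0.1546, 0.0706]
ee_rot: [-175.3, 0.6, 75.2]
wrist_force: [-0.2, 0.8, -3.3]
finger_gap: 0.225
```

```bash
python3 gr.py 0,-28,85
```

```text
t 15.3167 rot [-175.3    0.6   75.2] F [-0.2  0.8 -3.3] M [-0.21 -0.08 -0.03] gap 19.2
origin_f mm [  -0.  -164.9   87.1] tip_f [ -0.3 -24.9  86. ] dir deg x,z [-0.11 -0.45]
shift for tip at 0,-28,85 [-0.31  0.03  0.1 ]
roll to align 0.11
```

Emit:
{"op": "step_arm", "data": {
  "rows": [
    {"x":0.5,"y":0,"z":0.15,"roll":0.1,"jaw":1.0},
    {"x":1.0,"y":0,"z":0,"roll":0,"jaw":1.0},
    {"x":1.0,"y":0,"z":0,"roll":0,"jaw":1.0},
    {"x":0.7,"y":0,"z":0,"roll":0,"jaw":1.0}
  ]
}}

```text
t: 15.65
ee_pos: [0.5078, -0.1207, 0.069]
ee_rot: [-175.3, 0.6, 75.0]
wrist_force: [-0.2, -0.5, -3.0]
finger_gap: 0.224
```

```bash
python3 gr.py 0,30,85
```

```text
t 15.65 rot [-175.3    0.6   75. ] F [-0.2 -0.5 -3. ] M [-0.24 -0.13 -0.02] gap 19.2
origin_f mm [ 1.000e-01 -1.298e+02  8.540e+01] tip_f [ 0.2 10.2 84.3] dir deg x,z [ 0.04 -0.46]
shift for tip at 0,30,85 [ 1.98 -0.03 -0.09]
roll to align -0.04
```

Emit:
{"op": "step_arm", "data": {
  "rows": [
    {"x":0.7,"y":0,"z":-0.05,"roll":0,"jaw":1.0},
    {"x":1.0,"y":0,"z":0,"roll":0,"jaw":1.0},
    {"x":0.8,"y":0,"z":0,"roll":0,"jaw":1.0}
  ]
}}

```text
t: 15.9
ee_pos: [0.5148, -0.0936, 0.0691]
ee_rot: [-175.3, 0.6, 75.1]
wrist_force: [-0.8, 0.2, -2.0]
finger_gap: 0.224
```

```bash
python3 gr.py 0,77,85
```

```text
t 15.9 rot [-175.3    0.6   75.1] F [-0.8  0.2 -2. ] M [-0.27 -0.13 -0.07] gap 19.2
origin_f mm [-1.000e-01 -1.018e+02  8.550e+01] tip_f [-0.1 38.2 84.4] dir deg x,z [ 0.01 -0.46]
shift for tip at 0,77,85 [ 3.88  0.   -0.1 ]
roll to align -0.01
```

Emit:
{"op": "step_arm", "data": {
  "rows": [
    {"x":0.7,"y":0,"z":-0.05,"roll":0,"jaw":1.0},
    {"x":0.8,"y":0,"z":0,"roll":0,"jaw":1.0},
    {"x":0.6,"y":0,"z":0,"roll":0,"jaw":1.0}
  ]
}}

```text
t: 16.15
ee_pos: [0.521, -0.0704, 0.0692]
ee_rot: [-175.3, 0.6, 75.1]
wrist_force: [0.2, -0.0, -2.8]
finger_gap: 0.22
```

```bash
python3 gr.py 0,77,85
```

```text
t 16.15 rot [-175.3    0.6   75.1] F [ 0.2 -0.  -2.8] M [-0.27 -0.24 -0.11] gap 18.7
origin_f mm [ -0.2 -77.8  85.6] tip_f [-0.3 62.2 84.5] dir deg x,z [-0.03 -0.47]
shift for tip at 0,77,85 [ 1.48  0.03 -0.07]
roll to align 0.03
```

Emit:
{"op": "step_arm", "data": {
  "rows": [
    {"x":0.6,"y":0,"z":-0.05,"roll":0,"jaw":1.0},
    {"x":0.5,"y":0,"z":0,"roll":0,"jaw":1.0}
  ]
}}

```text
t: 16.32
ee_pos: [0.5246, -0.0584, 0.0699]
ee_rot: [-175.4, 0.6, 75.1]
wrist_force: [-0.1, -0.8, -2.7]
finger_gap: 0.221
```

```bash
python3 gr.py 0,77,85
```

```text
t 16.3167 rot [-175.4    0.6   75.1] F [-0.1 -0.8 -2.7] M [-0.25 -0.11 -0.01] gap 18.9
origin_f mm [  0.1 -65.3  86.3] tip_f [ 0.  74.7 85.2] dir deg x,z [-0.04 -0.47]
shift for tip at 0,77,85 [ 0.23 -0.    0.01]
roll to align 0.04
```

Emit:
{"op": "step_arm", "data": {
  "rows": [
    {"x":0.3,"y":0,"z":0,"roll":0,"jaw":1.0},
    {"x":0.3,"y":0,"z":0,"roll":0,"jaw":1.0}
  ]
}}

```text
t: 16.48
ee_pos: [0.5248, -0.0571, 0.0699]
ee_rot: [-175.3, 1.4, 75.1]
wrist_force: [-2.7, -11.4, -1.9]
finger_gap: 0.222
```

```bash
python3 gr.py 0,77,85
```

```text
t 16.4833 rot [-175.3    1.4   75.1] F [ -2.7 -11.4  -1.9] M [-2.08  0.53  0.12] gap 19.0
origin_f mm [  0.1 -63.7  85.8] tip_f [ 0.1 76.2 82.6] dir deg x,z [ 0.   -1.29]
shift for tip at 0,77,85 [ 0.07 -0.03 -0.24]
roll to align -0.0
```

Contact with about 12 N against the entry stand at the predicted home position. Relaxing and releasing.

Emit:
{"op": "step_arm", "data": {
  "rows": [
    {"x":0,"y":0,"z":0,"roll":0,"jaw":1.0},
    {"x":0,"y":0,"z":0,"roll":0,"jaw":2.6},
    {"x":0,"y":0,"z":0,"roll":0,"jaw":3.6},
    {"x":0,"y":0,"z":0,"roll":0,"jaw":4.4},
    {"x":0,"y":0,"z":0,"roll":0,"jaw":4.4},
    {"x":0,"y":0,"z":0,"roll":0,"jaw":4.4}
  ]
}}

```text
t: 16.98
ee_pos: [0.5269, -0.0565, 0.0728]
ee_rot: [-175.6, 1.3, 75.0]
wrist_force: [-0.8, 0.9, 0.0]
finger_gap: 0.514
```

```bash
python3 gr.py 0,77,85
```

```text
t 16.9833 rot [-175.6    1.3   75. ] F [-0.8  0.9  0. ] M [ 0.08 -0.17  0.01] gap 43.9
origin_f mm [  1.9 -62.7  88.8] tip_f [ 1.9 77.3 86. ] dir deg x,z [ 0.03 -1.13]
shift for tip at 0,77,85 [-0.03 -0.19  0.12]
roll to align -0.03
```

Emit:
{"op": "step_arm", "data": {
  "rows": [
    {"x":0,"y":-0.1,"z":-1.0,"roll":0,"jaw":4.4},
    {"x":0,"y":0,"z":-2.5,"roll":0,"jaw":4.4},
    {"x":0,"y":0,"z":-3.0,"roll":0,"jaw":4.4},
    {"x":0,"y":0,"z":-3.0,"roll":0,"jaw":4.4},
    {"x":0,"y":0,"z":-2.0,"roll":0,"jaw":4.4},
    {"x":0,"y":0,"z":0,"roll":0,"jaw":4.4}
  ]
}}

```text
t: 17.48
ee_pos: [0.533, -0.0549, 0.1935]
ee_rot: [-175.3, 1.2, 75.1]
wrist_force: [0.9, 0.5, 1.0]
finger_gap: 0.518
```

```bash
cat > knob.py <<'E'
from fx import *
T=pose(); im,K,V=cam("wrist","pics/wk.png"); h=cv2.cvtColor(im,cv2.COLOR_RGB2HSV)
m=(((h[:,:,0]<8)|(h[:,:,0]>172))&(h[:,:,1]>150)&(h[:,:,2]>40)).astype(np.uint8)
n,l,st,ce=cv2.connectedComponentsWithStats(m); k=1+st[1:,4].argmax(); print("red",st[k],ce[k].round(1))
x=np.load("fix.npy")
# fit knob cylinder silhouette r8, z 84..114 at fixture (kx,-98): compare mask centroid by rendering hull
def cen(p):
    pts=np.array([proj(K,V,[p[0]+.008*np.cos(a),p[1]+.008*np.sin(a),z]) for z in(.084,.114) for a in np.linspace(0,6.28,24)]).astype(np.float32)
    M=cv2.moments(cv2.convexHull(pts)); return np.array([M["m10"]/M["m00"],M["m01"]/M["m00"]])
r=least_squares(lambda p:cen(p)-ce[k],[.604,-.07],diff_step=1e-3); p=r.x; c,s=np.cos(x[2]),np.sin(x[2]); d=p-x[:2]
print("knob",p.round(4),"fixture mm",((c*d[0]+s*d[1])*1000).round(1),((-s*d[0]+c*d[1])*1000).round(1))
st=env.observe(); print("t",st["t"],st["ee_pos"].round(4),st["ee_rot"].round(1))
print(to([p[0],p[1],.1]+.019*T[:3,2]+[0,0,.03],90+np.degrees(x[2])))
E
python3 knob.py
```

```text
red [447 232  26  27 519] [459.6 245.9]
knob [ 0.606 -0.076] fixture mm 82.1 -101.9
t 17.5333 [ 0.5327 -0.0549  0.1921] [-175.2    1.2   75.1]
(array([-0.02,  8.12,  7.45]), np.float64(-0.007199788042242972))
```

```bash
python3 - <<'E'
from fx import *
d=np.load("pics/wk.npz") if 0 else None
T=pose(); im,K,V=cam("wrist"); h=cv2.cvtColor(im,cv2.COLOR_RGB2HSV)
for S,Vv in((150,40),(90,20)):
    m=(((h[:,:,0]<8)|(h[:,:,0]>172))&(h[:,:,1]>S)&(h[:,:,2]>Vv)).astype(np.uint8)
    n,l,st,ce=cv2.connectedComponentsWithStats(m); k=1+st[1:,4].argmax(); print(st[k],ce[k])
p=atz(K,V,(459.6,245.9),.114); x=np.load("fix.npy"); c,s=np.cos(x[2]),np.sin(x[2]); d=p[:2]-x[:2]
print(p,(c*d[0]+s*d[1])*1000,(-s*d[0]+c*d[1])*1000)
for kx in(78,86): print(kx,[proj(K,V,F(x,np.array((kx,-98,z))/1000)).round(0) for z in(84,114)])
E
```

```text
[448 233  27  27 529] [461.06427221 246.74102079]
[439 221  36  40 975] [456.69230769 240.59487179]
[ 0.60328902 -0.06965644  0.114     ] 77.78750774453296 -96.41494345627461
78 [array([448., 231.]), array([460., 249.])]
86 [array([461., 231.]), array([474., 249.])]
```

```bash
cat > gk.py <<'E'
import sys
from fx import *
s=env.observe();T=pose(s);x=np.load("fix.npy")
print("t",s["t"],s["ee_pos"].round(4),"rot",s["ee_rot"].round(1),"F",s["wrist_force"].round(1),"gap",round(s["finger_gap"]*85.4,1))
p=T[:3,3]-.019*T[:3,2]; c,sn=np.cos(x[2]),np.sin(x[2]); d=p[:2]-x[:2]; print("grip pt fixture mm",((c*d[0]+sn*d[1])*1000).round(1),((-sn*d[0]+c*d[1])*1000).round(1),(p[2]*1000).round(1))
print(to(np.array([.6035,-.070,.102])+.019*T[:3,2]+[0,0,float(sys.argv[1])],90+np.degrees(x[2])))
E
python3 gk.py .04
```

```text
t 17.5833 [ 0.5316 -0.0547  0.1898] rot [-175.     1.2   75.1] F [-0.3  0.2 -0.4] gap 44.0
grip pt fixture mm 6.3 -100.0 208.7
(array([0.47, 7.72, 6.01]), np.float64(-0.004719433304330778))
```

Emit:
{"op": "step_arm", "data": {
  "rows": [
    {"x":0.1,"y":1.9,"z":0,"roll":0,"jaw":4.4},
    {"x":0.1,"y":1.9,"z":0,"roll":0,"jaw":4.4},
    {"x":0.1,"y":1.9,"z":1.0,"roll":0,"jaw":4.4},
    {"x":0.1,"y":1.9,"z":2.0,"roll":0,"jaw":4.4},
    {"x":0,"y":0,"z":2.0,"roll":0,"jaw":4.4},
    {"x":0,"y":0,"z":0.8,"roll":0,"jaw":4.4},
    {"x":0,"y":0,"z":0,"roll":0,"jaw":4.4}
  ]
}}

```text
t: 18.17
ee_pos: [0.5966, -0.0691, 0.1125]
ee_rot: [-174.1, 1.2, 75.1]
wrist_force: [0.3, 0.1, 0.3]
finger_gap: 0.513
```

```bash
python3 gk.py 0
```

```text
t 18.1667 [ 0.5966 -0.0691  0.1125] rot [-174.1    1.2   75.1] F [0.3 0.1 0.3] gap 43.8
grip pt fixture mm 73.2 -97.2 131.4
(array([0.12, 0.79, 2.87]), np.float64(0.02640211882827259))
```

Emit:
{"op": "step_arm", "data": {
  "rows": [
    {"x":0.1,"y":0.7,"z":0,"roll":0,"jaw":4.4},
    {"x":0,"y":0.1,"z":0.8,"roll":0,"jaw":4.4},
    {"x":0,"y":0,"z":1.0,"roll":0,"jaw":4.4},
    {"x":0,"y":0,"z":0.7,"roll":0,"jaw":4.4},
    {"x":0,"y":0,"z":0.1,"roll":0,"jaw":4.4}
  ]
}}

```text
t: 18.58
ee_pos: [0.601, -0.0696, 0.0843]
ee_rot: [-174.1, 1.2, 75.1]
wrist_force: [0.5, -0.0, -0.1]
finger_gap: 0.513
```

```bash
python3 gk.py 0
```

```text
t 18.5833 [ 0.601  -0.0696  0.0843] rot [-174.1    1.2   75.1] F [ 0.5 -0.  -0.1] gap 43.8
grip pt fixture mm 77.6 -96.6 103.2
(array([-0.01,  0.06,  0.12]), np.float64(0.04015668003464157))
```

Emit:
{"op": "step_arm", "data": {
  "rows": [
    {"x":0,"y":0,"z":0,"roll":0,"jaw":2.4},
    {"x":0,"y":0,"z":0,"roll":0,"jaw":1.2},
    {"x":0,"y":0,"z":0,"roll":0,"jaw":1.0},
    {"x":0,"y":0,"z":0,"roll":0,"jaw":1.0},
    {"x":0,"y":0,"z":0,"roll":0,"jaw":1.0}
  ],
  "grip_force": 30
}}

```text
t: 19.0
ee_pos: [0.6012, -0.0697, 0.0846]
ee_rot: [-174.2, 1.2, 75.1]
wrist_force: [-0.7, 0.6, -3.6]
finger_gap: 0.185
```

```bash
python3 gk.py 0
```

```text
t 19.0 [ 0.6012 -0.0697  0.0846] rot [-174.2    1.2   75.1] F [-0.7  0.6 -3.6] gap 15.8
grip pt fixture mm 77.7 -96.6 103.5
(array([-0.01,  0.05,  0.14]), np.float64(0.03845396941618162))
```

Emit:
{"op": "step_arm", "data": {
  "rows": [
    {"x":0,"y":-0.6,"z":0.06,"roll":0,"jaw":1.0},
    {"x":0,"y":-0.8,"z":0.08,"roll":0,"jaw":1.0},
    {"x":0,"y":-0.6,"z":0.06,"roll":0,"jaw":1.0}
  ]
}}

```text
t: 19.25
ee_pos: [0.5854, -0.0654, 0.0846]
ee_rot: [-174.7, 1.2, 75.1]
wrist_force: [2.5, -0.4, -5.2]
finger_gap: 0.188
```

```bash
python3 gk.py 0
```

```text
t 19.25 [ 0.5854 -0.0654  0.0846] rot [-174.7    1.2   75.1] F [ 2.5 -0.4 -5.2] gap 16.1
grip pt fixture mm 61.2 -96.5 103.5
(array([-0.02,  1.69, -0.01]), np.float64(0.006644366281534531))
```

Emit:
{"op": "step_arm", "data": {
  "rows": [
    {"x":0,"y":-0.6,"z":0.05,"roll":0,"jaw":1.0},
    {"x":0,"y":-0.6,"z":0.05,"roll":0,"jaw":1.0},
    {"x":0,"y":-0.4,"z":0.03,"roll":0,"jaw":1.0}
  ]
}}

```text
t: 19.5
ee_pos: [0.5739, -0.0622, 0.0847]
ee_rot: [-175.5, 1.2, 75.1]
wrist_force: [16.8, -4.6, -12.8]
finger_gap: 0.185
```

```bash
python3 gk.py 0
```

```text
t 19.5 [ 0.5739 -0.0622  0.0847] rot [-175.5    1.2   75.1] F [ 16.8  -4.6 -12.8] gap 15.8
grip pt fixture mm 49.0 -96.4 103.7
(array([-0.02,  2.92, -0.06]), np.float64(-0.020770911051869234))
```

The keeper stopped hard at fixture x = 49 mm (fully shut would be 50) with 17 N. Releasing and backing off.

Emit:
{"op": "step_arm", "data": {
  "rows": [
    {"x":0,"y":0,"z":0,"roll":0,"jaw":1.0},
    {"x":0,"y":0,"z":0,"roll":0,"jaw":2.4},
    {"x":0,"y":0,"z":0,"roll":0,"jaw":3.0},
    {"x":0,"y":0,"z":0,"roll":0,"jaw":3.0},
    {"x":0,"y":0,"z":0,"roll":0,"jaw":3.0}
  ]
}}

```text
t: 19.92
ee_pos: [0.5703, -0.0614, 0.0866]
ee_rot: [-175.3, 1.2, 75.1]
wrist_force: [-0.4, -0.8, 0.1]
finger_gap: 0.351
```

```bash
python3 gk.py 0
```

```text
t 19.9167 [ 0.5703 -0.0614  0.0866] rot [-175.3    1.2   75.1] F [-0.4 -0.8  0.1] gap 30.0
grip pt fixture mm 45.3 -96.5 105.5
(array([-0.01,  3.3 ,  0.08]), np.float64(-0.0015030605921282358))
```

Emit:
{"op": "step_arm", "data": {
  "rows": [
    {"x":0,"y":0.3,"z":-0.5,"roll":0,"jaw":3.0},
    {"x":0,"y":0,"z":-1.5,"roll":0,"jaw":3.0},
    {"x":0,"y":0,"z":-2.5,"roll":0,"jaw":3.0},
    {"x":0,"y":0,"z":-3.0,"roll":0,"jaw":3.0},
    {"x":0,"y":0,"z":-3.0,"roll":0,"jaw":3.0},
    {"x":-1.5,"y":0,"z":-1.5,"roll":0,"jaw":3.0},
    {"x":-1.5,"y":0,"z":0,"roll":0,"jaw":3.0},
    {"x":0,"y":0,"z":0,"roll":0,"jaw":3.0}
  ]
}}

```text
t: 20.58
ee_pos: [0.5739, -0.0913, 0.2128]
ee_rot: [-174.8, 1.2, 75.2]
wrist_force: [0.5, -0.4, -0.3]
finger_gap: 0.356
```

```bash
python3 gk.py 0; python3 - <<'E'
from fx import *
_,K,V=cam("wrist","pics/wf.png");cam("scene","pics/sf.png")
x=np.load("fix.npy")
for q in[(50,-98,114),(0,77,85),(0,-71,102),(0,-83,85)]: print(q,(proj(K,V,F(x,np.array(q)/1000))-[120,0]).round(0))
o=np.hstack([cv2.imread("pics/wf.png")[0:480,120:540],cv2.resize(cv2.imread("pics/sf.png")[205:330,290:389],(380,480),interpolation=cv2.INTER_CUBIC)]);cv2.imwrite("pics/cf.png",cv2.convertScaleAbs(o,alpha=1.3))
E
```

```text
t 20.5833 [ 0.5739 -0.0913  0.2128] rot [-174.8    1.2   75.2] F [ 0.5 -0.4 -0.3] gap 30.4
grip pt fixture mm 56.6 -124.5 231.7
(array([ 3.05,  3.3 , 12.66]), np.float64(0.14140935863669313))
(50, -98, 114) [207. 194.]
(0, 77, 85) [ 119. -143.]
(0, -71, 102) [128. 145.]
(0, -83, 85) [135. 160.]
```

View pics/cf.png

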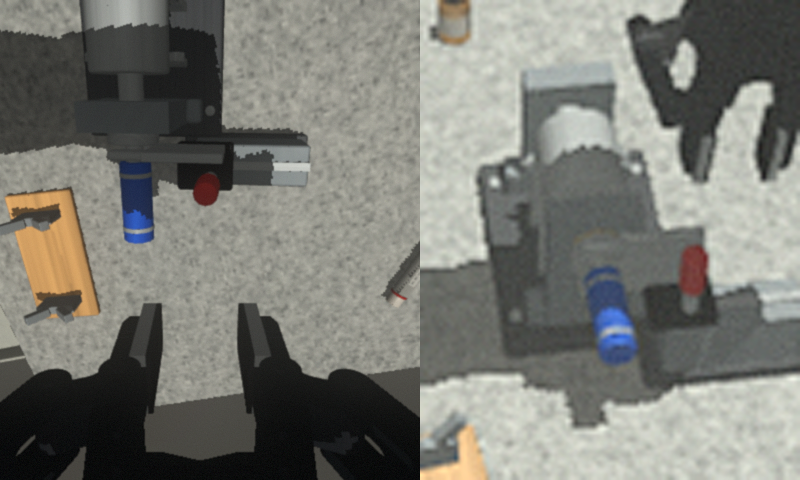

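The final view shows the handle at (137,200) coming straight out of the entry stand. The fork bar spans the neck at (107..232, 150), and the knob at (206,190) matches its predicted shut place (207,194). The roller lies between the stands with the shaft entering it, and the gripper is clear.

```bash
python3 -c "
from cell import env
print(env.close_job()); print(env.observe()['t'])"
```

```text
the job is handed in; nothing more can be done
None
the job is handed in; nothing more can be done
```

The job is done and handed in at about 20.6 s of the 67 s allowed. I set the steel roller in the V saddle, threaded the arbor through both stands to its collar, let go, and slid the keeper fully across. `env.close_job()` gives no verdict, so success rests on the checks below.

**Last checks, all agreeing:**
- **Arbor:** it met the entry stand with about 12 N, with its collar face estimated at fixture y ≈ −63.7 mm (home is −63).
- **Keeper:** it hit its stop at 17 N, with the knob at fixture x ≈ 49 mm (fully shut is 50). The final picture shows the knob within 4 pixels of where it should be when shut, and the fork across the neck.
- **Roller:** it lies between the stands with the shaft running into it.
- **Gripper:** it stands clear of everything.
- **Vial and plug gauge:** the arm made no contact near either of them. I did not measure their positions again at the end.

**What disagreed or failed:**
- The knob started at fixture x ≈ 78 mm instead of 86, so the keeper was probably not fully open at the start. It caused no trouble.
- The top camera put the arbor at −5° and the nearer wrist camera at −8°. I used −8°, and the arbor went in without force.
- The tool drifted to about a 5° tilt, mostly about the arbor axis, so it did not matter.
- My first three move calls were refused because their rows did not list every field.

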